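Put the moist soil tins to dry in the bench dryer

ROBOT

A 6-joint arm with a two-finger parallel gripper is mounted at the origin on a cart in front of the work surface, level with it; the furniture and walls round the work are solid. World frame = base frame: x ahead of the robot, y to its left, z up, the work surface at z = 0. Lengths are in m, angles in rad, forces in N, time in s.
With the tool pointing down it reaches from about 0.275 to 0.85 m from the base axis. Payload 5.2 kg.
Tool frame: the origin (TCP) lies at the centre of the arm's flange, where the gripper is bolted on; the fingertips stand 173 mm ahead of it and the grasp point (between the pads) lies 155 mm ahead of it (manip.hold_point_z is the distance from the TCP to the grasp point, in m); y points along the fingers, x is the direction in which the jaws open and shut, and the axes are right-handed (so a half turn about y gives the same grasp; the last joint's range is limited). The gripper opens to 85 mm and grips with 20 to 120 N. Pads are 22 mm wide; open, the fingers measure 114 mm over their backs; the gripper's body (76 mm by 85 mm) begins 54 mm behind the grasp point. The pads swing forward as they close: fully open they stand 13 mm farther back than shut.
Start: joints at [-1.47, 0.259, 1.535, -0, 1.348, -0.203], TCP at [0.165, -0.525, 0.405] pointing down, gripper open.
Joint ranges: [-3.14, 3.14], [-0.91, 2.08], [0.19, 2.58], [-1.22, 4.36], [0.22, 2.71], [-3.12, 3.12]. Speed limits (rad/s): [2.57, 2.57, 3.14, 3.14, 3.14, 3.14].

INTERFACE

Orientations are given as a rotation vector (axis times angle).
In Python, from workcell import telemetry, vision, ticket, manip gives the robot as it stands. The module is installed in compiled form; this text tells all that it offers.
- The arm moves only by the shell command python3 -m creep 'ROWS' [FORCE]. ROWS is JSON, a list of rows, each an object of numbers: "hand": the opening in per cent of the stroke, from 0 (shut) to 100 (fully open); "dx", "dy", "dz": the shift along the tool's x, y, z in mm; "ax", "ay", "az": the turn, a rotation vector about the tool's x, y, z in rad. A call has 1 to 5 rows; each row shifts and turns the commanded pose from where the row before left it, along the tool's axes as they then stand; what a row does not reach is not made up. A row lasts 1/10 s, in which the tool goes at most 50 mm and 8.59 degrees, less where a joint would pass 70% of its speed; a pose out of reach is approached as far as the arm can. A call is refused whole if a number of a shift passes 50 or a number of a turn 0.15, either way. A call with a gripper value outside its range is refused whole. The fingers move at their own pace and stop on an object; FORCE is the grip in N (left out, the last holds). Time passes only in rows, so rows that do not move let the fingers close. It gives the time, the measured TCP pose, the force and the opening at its end, in the units of the state.
- telemetry.state(): the state, without advancing time (a new reading comes with each control period).
- vision.grab_frame(name): name is "side" or "top" or "wrist"; returns a dict with "frame" (400x640x3 uint8, red, green, blue), "camera_matrix" (3x3 intrinsics, pixels), "camera_from_world" (4x4, takes a point from world to camera coordinates). Camera axes: x right, y down, z forward; pixel columns grow to the right and rows downward; lengths in m; the calibration is good to about 2 mm. A picture is of the moment at which its call begins. There is no depth.
- ticket.hand_in(): hands the job in, once; it reports no verdict.
The state is a dict: "time_s": time; "q": joint angles; "qvel": joint speeds; "tau": joint torques, N m; "position": TCP position; "tcp_rot": TCP orientation; "force": force on the tool from outside, world axes, zero at the start; "ft_torque": the same for the moment, N m; "opening": finger opening in m.
Only numpy, scipy, OpenCV 4.12 (cv2) and the standard library are available. Lean on these libraries where they do the work, as an engineer would, in place of code of your own. Each camera call takes 0.05 s, during which the arm holds its last target. There are 200 camera calls.

TASK

Put the moist samples to dry: turn the bench dryer's thermostat fully anticlockwise to its off stop, open the lid, stand every open tin of soil upright on the heating plate inside without tipping it, shut the lid fully, and then turn the thermostat fully clockwise to its other stop. Keep the thermostat off for as long as the lid is up. Tins that already have their lids on are finished: leave them where they stand.

Things in the scene. Friction and masses are not known exactly. Their poses are not given: they have to be found in the camera images.
- dryer: Low grey steel bench dryer: top-loading chamber with a white control pod on its right. Origin on the table under the chamber's centre; x to its back (hinge side), y to its left, z up. Casing 185 (x) x 344 (y) mm, rim 90 mm above the table, walls 12 mm. Pod 185 (x) x 120 (y) x 96 mm high, against the casing's right side (y = -172 to -292 mm). It does not move on the table.
- plate (a point): Centre of the flat heating plate (the chamber's floor), on its upper face, 36 mm above the table; axes as the dryer's. The chamber inside is 161 (x) x 320 (y) mm and 54 mm deep from the rim, all open when the lid is up.
- lid (a joint): Lid angle, rad: 0 = shut, flat on the rim (so at the start); it swings up about its back edge to a stop at 1.7, just past upright. Stiff hinge: it stays at any angle it is left at; about 6 N at the handle moves it. Lid 18 mm thick, its top 109 mm above the table when shut.
- lid_handle (a point): Middle of the lid's handle: round steel bar, diameter 12 mm, 150 mm long, along the dryer's y, on a post at each end, 38 mm in front of the lid's front edge (gap between bar and lid 32 mm, nothing above or below). 100 mm above the table when shut; goes round the hinge on a radius of 223 mm, ending above the lid. Axes turn with the lid.
- lid_hinge (a point): Point at the lid's back edge: the handle lies 223 mm from it along the lid's own -x. The hinge axis runs along the dryer's y, 9 mm below this point (lid shut), 91 mm above the table.
- thermostat (a joint): Thermostat knob angle, rad: 0 = off, against the anticlockwise stop (seen from above); grows clockwise to 4.71 = full, against the clockwise stop. Stays where it is left (friction 0.05 N m). Starts part-way on, 1.2 to 3.2.
- knob_grip (a point): On the knob's vertical axis at gripping height, 126 mm above the table, over the pod's top, 62 mm from the lid's side. Black knob: skirt 56 mm across, 9 mm high; on it a grip bar 52 long, 15 wide, 30 mm high (top 11 mm above this point) with a white line at its pointing end. x points along the bar to that end and turns with it, z up; at off it points 135 degrees anticlockwise of the dryer's x.
- soil_tin_0: Open aluminium moisture tin filled with soil: a round can 64 mm across and 36 mm high, no lid, 50 to 110 g. Origin: centre of its underside, z up. Stands on the table to the right of the dryer; may be absent (there are two to four of them).
- soil_tin_1: Open aluminium moisture tin filled with soil: a round can 64 mm across and 36 mm high, no lid, 50 to 110 g. Origin: centre of its underside, z up. Stands on the table to the right of the dryer; may be absent (there are two to four of them).
- soil_tin_2: Open aluminium moisture tin filled with soil: a round can 64 mm across and 36 mm high, no lid, 50 to 110 g. Origin: centre of its underside, z up. Stands on the table to the right of the dryer; may be absent (there are two to four of them).
- soil_tin_3: Open aluminium moisture tin filled with soil: a round can 64 mm across and 36 mm high, no lid, 50 to 110 g. Origin: centre of its underside, z up. Stands on the table to the right of the dryer; may be absent (there are two to four of them).
- lidded_tin_0: Aluminium moisture tin with its lid on, 68 mm across the lid and 40 mm high. Origin: centre of its underside. Stands among the open tins; to be left alone.
- lidded_tin_1: Aluminium moisture tin with its lid on, 68 mm across the lid and 40 mm high. Origin: centre of its underside. Stands among the open tins; to be left alone.
Mind the look-alikes: they are no part of the job. Leave any black or yellow look-alike of the soil_tin_2 alone. Leave any blue look-alike of the soil_tin_3 alone.

How it is judged:
On the way, in this order (a step that is already met when the one before it is completed fails the run):
1. the thermostat is turned off, against its anticlockwise stop, with the lid still shut (value of joint thermostat below 0.07 rad and value of joint lid below 0.1 rad), for 0.2 s.
2. the lid is open (value of joint lid above 1.2 rad), for 0.2 s.
3. every open tin stands upright on the heating plate, let go (x of soil_tin_0 in the frame of plate between -0.07 and 0.07 m and y of soil_tin_0 in the frame of plate between -0.145 and 0.145 m and z of each of soil_tin_0, soil_tin_1, soil_tin_2, soil_tin_3 in the frame of plate below 0.008 m and angle between each of soil_tin_0, soil_tin_1, soil_tin_2, soil_tin_3's own z axis and vertical below 0.1 rad and x of soil_tin_1 in the frame of plate between -0.07 and 0.07 m and y of soil_tin_1 in the frame of plate between -0.145 and 0.145 m and x of soil_tin_2 in the frame of plate between -0.07 and 0.07 m and y of soil_tin_2 in the frame of plate between -0.145 and 0.145 m and x of soil_tin_3 in the frame of plate between -0.07 and 0.07 m and y of soil_tin_3 in the frame of plate between -0.145 and 0.145 m and contact force between the fingers and soil_tin_0 below 0.1 N and contact force between the fingers and soil_tin_1 below 0.1 N and contact force between the fingers and soil_tin_2 below 0.1 N and contact force between the fingers and soil_tin_3 below 0.1 N), for 0.2 s.
4. the lid is fully shut over the tins (value of joint lid below 0.03 rad and x of soil_tin_0 in the frame of plate between -0.07 and 0.07 m and y of soil_tin_0 in the frame of plate between -0.145 and 0.145 m and z of each of soil_tin_0, soil_tin_1, soil_tin_2, soil_tin_3 in the frame of plate below 0.008 m and angle between each of soil_tin_0, soil_tin_1, soil_tin_2, soil_tin_3's own z axis and vertical below 0.1 rad and x of soil_tin_1 in the frame of plate between -0.07 and 0.07 m and y of soil_tin_1 in the frame of plate between -0.145 and 0.145 m and x of soil_tin_2 in the frame of plate between -0.07 and 0.07 m and y of soil_tin_2 in the frame of plate between -0.145 and 0.145 m and x of soil_tin_3 in the frame of plate between -0.07 and 0.07 m and y of soil_tin_3 in the frame of plate between -0.145 and 0.145 m), for 0.2 s.
5. the thermostat is at full, against its clockwise stop (value of joint thermostat above 4.64 rad), for 0.2 s.
At the end, for the whole second after the job is handed in: Every open tin stands at rest and upright (within 0.1 rad) on the heating plate in the chamber, the lid is shut (within 0.03 rad), the thermostat is within 0.07 rad of its clockwise stop, and the lidded tins are within 60 mm of where they stood (all of step 4 and value of joint thermostat above 4.64 rad and linear speed of each of soil_tin_0, soil_tin_1, soil_tin_2, soil_tin_3 below 0.02 m/s and distance of each of lidded_tin_0, lidded_tin_1 from where it was at the start of the episode below 0.06 m); the robot touches nothing.
It fails at once if the lid is up while the thermostat is on (value of joint lid above 0.2 rad and value of joint thermostat above 0.3 rad).
It fails at once if an open tin is tipped and spills its soil (angle between any of soil_tin_0, soil_tin_1, soil_tin_2, soil_tin_3's own z axis and vertical above 0.8 rad).
It fails at once if a lidded tin is taken or pushed away (distance of any of lidded_tin_0, lidded_tin_1 from where it was at the start of the episode above 0.06 m).
Of soil_tin_0, soil_tin_1, soil_tin_2, soil_tin_3 only 2 to 4 are there at a start; the rules pass over those that are not, and their reading is None.
At some moment in a run one of soil_tin_0, soil_tin_1, soil_tin_2, soil_tin_3 may be knocked a few centimetres aside while the robot is not near it.
It also fails if it takes over 210 s, if anything falls off the work surface, if the arm or the gripper's body presses on something with over 40 N, if the wrist force passes 120 N, or if a joint passes its speed limit or range.

## Working session

There is one attempt and no reset: what is moved stays moved. The work goes in short steps, Python scripts to look and compute and a shell command to move; the robot and the scene stay as the last step left them, time stands still between calls to the robot, and variables do not carry over. Pictures are saved under pics/ and viewed, about 12 in all and at most 16, crops included, and the job is handed in when it is done.

```bash
mkdir -p pics; cat > h.py <<'E'
import numpy as np,cv2
from scipy.spatial.transform import Rotation as R
from workcell import telemetry, vision, ticket, manip
def grab(n,save=None):
    d=vision.grab_frame(n)
    if save: cv2.imwrite('pics/'+save,d['frame'][:,:,::-1])
    return d
def ray(d,u,v,z):
    K=np.array(d['camera_matrix']);T=np.array(d['camera_from_world'])
    r=T[:3,:3].T@np.linalg.solve(K,[u,v,1]);c=-T[:3,:3].T@T[:3,3]
    return c+r*(z-c[2])/r[2]
def proj(d,p):
    K=np.array(d['camera_matrix']);T=np.array(d['camera_from_world'])
    q=K@(T[:3,:3]@np.array(p)+T[:3,3]);return q[:2]/q[2]
E
python3 - <<'E'
from h import *
import pickle
f={n:grab(n,n+'0.png') for n in('top','side')}
pickle.dump(f,open('f0.pkl','wb'))
for n in f:
    T=f[n]['camera_from_world'];print(n,-T[:3,:3].T@T[:3,3],T[:3,:3].round(2).tolist(),f[n]['camera_matrix'][0])
s=telemetry.state();print(s);print(R.from_rotvec(s['tcp_rot']).as_matrix().round(3), manip.hold_point_z)
E
```

```text
top [ 0.45163087 -0.08664361  1.20931166] [[0.0, -1.0, 0.01], [-1.0, -0.0, -0.1], [0.1, -0.01, -1.0]] [445.13343082   0.         315.743693  ]
side [0.04732956 0.72137241 0.6115374 ] [[-0.84, -0.54, -0.0], [-0.25, 0.39, -0.89], [0.48, -0.75, -0.46]] [434.68181058   0.         321.34347842]
{'time_s': 0.1, 'q': array([-1.46978628e+00,  2.59261982e-01,  1.53593714e+00,  1.41750593e-05,
        1.34800736e+00, -2.02775584e-01]), 'qvel': array([-0.00148867, -0.0011498 , -0.00335265, -0.00099163, -0.00072237,
       -0.00209132]), 'tau': array([ 1.81560481e-03, -4.46975613e+01, -2.91246146e+01, -5.13530722e-04,
        6.40128608e-03, -1.11682422e-05]), 'position': array([ 0.16454285, -0.52461826,  0.40397663]), 'tcp_rot': array([-1.33649146,  0.98327722, -0.98149926]), 'force': array([ 0.09724102, -0.54920733, -0.58748852]), 'ft_torque': array([ 0.00704637,  0.005475  , -0.02199212]), 'opening': 0.0858804689123571}
[[ 0.299 -0.     0.954]
 [-0.954  0.002  0.299]
 [-0.002 -1.     0.   ]] 0.1547
```

View pics/top0.png

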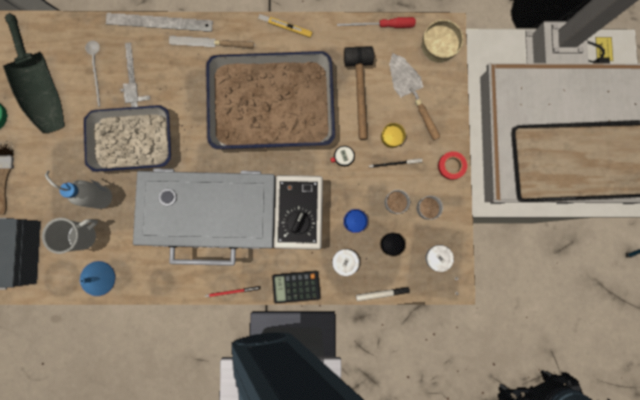

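View pics/side0.png

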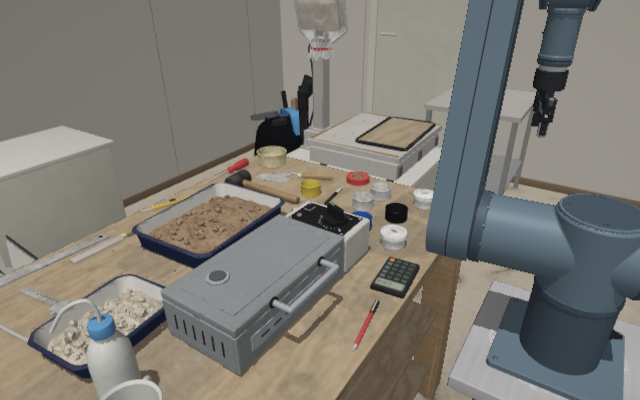

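```bash
python3 - <<'E'
from h import *
import pickle
f=pickle.load(open('f0.pkl','rb'));d=f['top'];im=d['frame'][:,:,::-1]
c=cv2.resize(im[120:310,125:325],None,fx=4,fy=4,interpolation=cv2.INTER_CUBIC)[:, :]
c2=cv2.resize(im[120:310,325:475],None,fx=4,fy=4,interpolation=cv2.INTER_CUBIC)
cv2.imwrite('pics/c1.png',cv2.resize(c,None,fx=.75,fy=.75));cv2.imwrite('pics/c2.png',cv2.resize(c2,None,fx=.75,fy=.75))
E
```

```text
(no output)
```

View pics/c1.png

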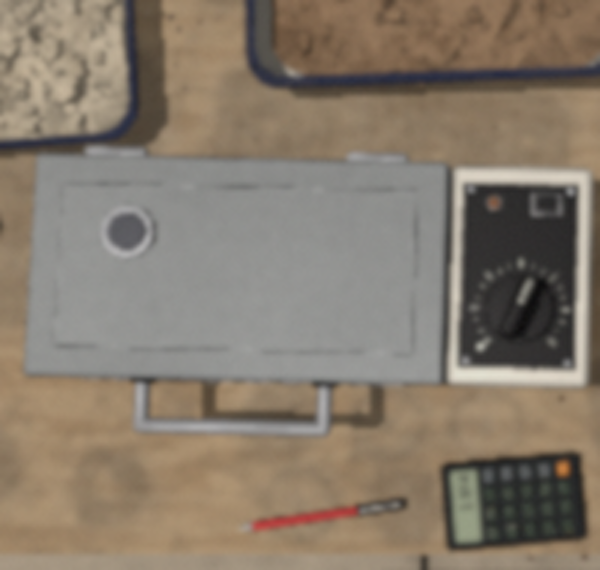

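View pics/c2.png

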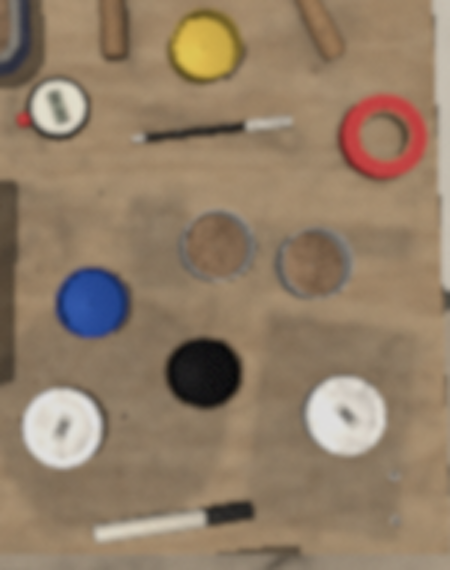

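```bash
python3 - <<'E'
from h import *
import pickle
f=pickle.load(open('f0.pkl','rb'));d=f['top']
P=lambda x,y,z,o=125: ray(d,x/3+o,y/3+120,z)[:2].round(4)
for n,a in dict(BL=(38,155,.109),BR=(448,165,.109),FR=(445,383,.109),FL=(25,375,.109),HL=(138,430,.1),HR=(327,432,.1),podBR=(590,172,.096),podFR=(586,385,.096),podFL=(449,385,.096),podBL=(455,169,.096),knob=(521,306,.126),tip=(533,283,.137),tail=(512,333,.137)).items(): print(n,P(*a))
for n,a in dict(t0=(217,245,.036),t1=(314,263,.036),blue=(92,303,.036),black=(203,372,.036),lid0=(63,428,.04),lid1=(345,415,.04)).items(): print(n,P(*a,325))
T=d['camera_from_world']
E
```

```text
BL [0.6315 0.352 ]
BR [0.6235 0.0112]
FR [0.4431 0.0119]
FL [0.4494 0.3555]
HL [0.4045 0.2646]
HR [0.4029 0.1094]
podBR [ 0.6198 -0.1072]
podFR [ 0.4414 -0.1038]
podFL [0.4413 0.0098]
podBL [0.6222 0.0064]
knob [ 0.5054 -0.0506]
tip [ 0.5233 -0.0605]
tail [ 0.4832 -0.0439]
t0 [ 0.564  -0.3088]
t1 [ 0.5481 -0.3943]
blue [ 0.5126 -0.1979]
black [ 0.4523 -0.2947]
lid0 [ 0.4038 -0.1715]
lid1 [ 0.4151 -0.417 ]
```

```bash
cat >> h.py <<'E'
def to(x,y,zg,psi=None):
    "tool-frame moves (mm) to bring the grasp point to x,y,zg; ay to reach psi (turn done first)"
    s=telemetry.state();M=R.from_rotvec(s['tcp_rot']);p=s['position']
    m=M.as_matrix();cur=np.arctan2(m[1,0],m[0,0]);ay=0
    if psi is not None:
        ay=-(psi-cur); M=M*R.from_euler('y',ay)
    g=p+m[:,1]*manip.hold_point_z
    print('t %.1f grasp'%s['time_s'],g.round(4),'psi %.3f q6 %.2f'%(cur,s['q'][5]),'down-axis',m[:,1].round(3),'F',s['force'].round(1),'op %.4f'%s['opening'])
    print('ay %.3f'%ay,'d(mm)',(M.inv().apply(np.array([x,y,zg])-g)*1000).round(1))
E
python3 -c "
from h import *
to(.5054,-.0506,.2,-1.96)"
```

```text
t 0.1 grasp [ 0.1645 -0.5244  0.2493] psi -1.267 q6 -0.20 down-axis [-0.     0.002 -1.   ] F [ 0.1 -0.5 -0.6] op 0.0859
ay 0.693 d(mm) [-567.6   50.   135.7]
```

```bash
python3 -m creep '[{"hand":50,"ay":0.139},{"ay":0.139},{"ay":0.139},{"ay":0.139},{"ay":0.137}]' 40 && python3 -m creep '[{"dx":-47,"dz":11},{"dx":-47,"dz":11},{"dx":-47,"dz":11},{"dx":-47,"dz":11},{"dx":-47,"dz":11}]' && python3 -m creep '[{"dx":-47,"dz":11},{"dx":-47,"dz":11},{"dx":-47,"dz":11},{"dx":-47,"dz":11},{"dx":-47,"dz":11}]' && python3 -m creep '[{"dx":-48,"dz":13},{"dx":-48,"dz":13},{},{}]'; python3 -c "
from h import *
to(.5054,-.0506,.2,-1.96)
d=grab('wrist','w1.png');print(proj(d,(.5054,-.0506,.137)),proj(d,(.5233,-.0605,.137)))
d=grab('side');cv2.imwrite('pics/s1.png',cv2.resize(d['frame'][150:300,230:430,::-1],None,fx=3,fy=3))"
```

```text
t 0.1 grasp [ 0.1645 -0.5244  0.2493] psi -1.267 q6 -0.20 down-axis [-0.     0.002 -1.   ] F [ 0.1 -0.5 -0.6] op 0.0859
ay 0.693 d(mm) [-567.6   50.   135.7]
[ -688.48769912 -1072.65052626] [ -692.90718978 -1175.27241972]schema error: expected keys hand, dx, dy, dz, ax, ay, az
```

View pics/w1.png

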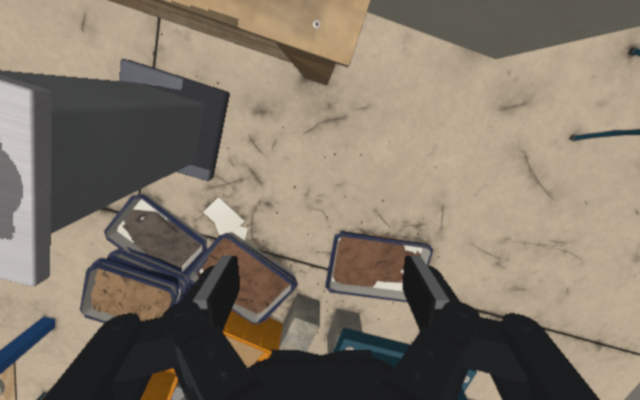

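The call was refused because every row needs all seven keys. The wrist picture shows only the floor and the open fingers (tips near (225,270) and (415,270)), so the arm hasn't moved.

```bash
python3 -m creep '[{"hand":50,"dx":0,"dy":0,"dz":0,"ax":0,"ay":0.139,"az":0},{"hand":50,"dx":0,"dy":0,"dz":0,"ax":0,"ay":0.139,"az":0},{"hand":50,"dx":0,"dy":0,"dz":0,"ax":0,"ay":0.139,"az":0},{"hand":50,"dx":0,"dy":0,"dz":0,"ax":0,"ay":0.139,"az":0},{"hand":50,"dx":0,"dy":0,"dz":0,"ax":0,"ay":0.137,"az":0}]' 40 && python3 -m creep '[{"hand":50,"dx":-47,"dy":0,"dz":11,"ax":0,"ay":0,"az":0},{"hand":50,"dx":-47,"dy":0,"dz":11,"ax":0,"ay":0,"az":0},{"hand":50,"dx":-47,"dy":0,"dz":11,"ax":0,"ay":0,"az":0},{"hand":50,"dx":-47,"dy":0,"dz":11,"ax":0,"ay":0,"az":0},{"hand":50,"dx":-47,"dy":0,"dz":11,"ax":0,"ay":0,"az":0}]' && python3 -m creep '[{"hand":50,"dx":-47,"dy":0,"dz":11,"ax":0,"ay":0,"az":0},{"hand":50,"dx":-47,"dy":0,"dz":11,"ax":0,"ay":0,"az":0},{"hand":50,"dx":-47,"dy":0,"dz":11,"ax":0,"ay":0,"az":0},{"hand":50,"dx":-47,"dy":0,"dz":11,"ax":0,"ay":0,"az":0},{"hand":50,"dx":-47,"dy":0,"dz":11,"ax":0,"ay":0,"az":0}]' && python3 -m creep '[{"hand":50,"dx":-48,"dy":0,"dz":13,"ax":0,"ay":0,"az":0},{"hand":50,"dx":-48,"dy":0,"dz":13,"ax":0,"ay":0,"az":0},{"hand":50,"dx":0,"dy":0,"dz":0,"ax":0,"ay":0,"az":0},{"hand":50,"dx":0,"dy":0,"dz":0,"ax":0,"ay":0,"az":0}]' && python3 -c "
from h import *
to(.5054,-.0506,.2,-1.96)
d=grab('wrist','w2.png');print(proj(d,(.5054,-.0506,.137)),proj(d,(.5233,-.0605,.137)))"
```

```text
time_s: 0.7
position: [0.1646, -0.5247, 0.4045]
tcp_rot: [-0.996, 1.494, -1.493]
force: [0.3, -1.5, 0.4]
opening: 0.0426
time_s: 1.2
position: [0.3052, -0.3266, 0.4047]
tcp_rot: [-0.999, 1.49, -1.49]
force: [1.0, -1.1, 0.7]
opening: 0.0427
time_s: 1.7
position: [0.4454, -0.1298, 0.4049]
tcp_rot: [-0.999, 1.489, -1.49]
force: [0.3, -1.6, 0.4]
opening: 0.0425
time_s: 2.1
position: [0.5054, -0.0517, 0.4042]
tcp_rot: [-1.002, 1.488, -1.487]
force: [-0.1, 0.4, -0.2]
opening: 0.0427
t 2.1 grasp [ 0.5052 -0.0517  0.2495] psi -1.957 q6 1.64 down-axis [-0.001 -0.    -1.   ] F [-0.1  0.4 -0.2] op 0.0427
ay 0.003 d(mm) [-1.1 49.5 -0.2]
[320.46788699 200.42779219] [323.34141379 177.89644553]
```

```bash
python3 -m creep '[{"hand":50,"dx":-1,"dy":35,"dz":0,"ax":0,"ay":0,"az":0},{"hand":50,"dx":0,"dy":25,"dz":0,"ax":0,"ay":0,"az":0},{"hand":50,"dx":0,"dy":0,"dz":0,"ax":0,"ay":0,"az":0}]' && python3 -c "
from h import *
to(.5054,-.0506,.13,-1.96)
d=grab('wrist','w3.png');print(proj(d,(.5054,-.0506,.137)),proj(d,(.5233,-.0605,.137)))"
```

```text
time_s: 2.45
position: [0.5035, -0.0531, 0.3416]
tcp_rot: [-1.003, 1.498, -1.488]
force: [-1.1, 0.5, 0.0]
opening: 0.0426
t 2.5 grasp [ 0.5024 -0.0527  0.1869] psi -1.963 q6 1.64 down-axis [-0.007  0.002 -1.   ] F [-1.1  0.5  0. ] op 0.0426
ay -0.003 d(mm) [-3.2 56.9  2.4]
[317.24848916 228.58322933] [320.7473107  199.78181562]
```

View pics/w3.png

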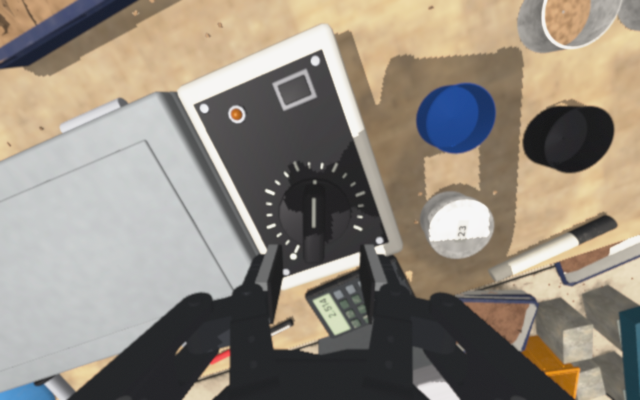

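```bash
python3 -m creep '[{"hand":50,"dx":-3,"dy":30,"dz":2,"ax":0,"ay":0,"az":0},{"hand":50,"dx":0,"dy":15,"dz":0,"ax":0,"ay":0,"az":0},{"hand":50,"dx":0,"dy":10,"dz":0,"ax":0,"ay":0,"az":0},{"hand":50,"dx":0,"dy":0,"dz":0,"ax":0,"ay":0,"az":0},{"hand":50,"dx":0,"dy":0,"dz":0,"ax":0,"ay":0,"az":0}]' 30 && python3 -m creep '[{"hand":0,"dx":0,"dy":0,"dz":0,"ax":0,"ay":0,"az":0},{"hand":0,"dx":0,"dy":0,"dz":0,"ax":0,"ay":0,"az":0},{"hand":0,"dx":0,"dy":0,"dz":0,"ax":0,"ay":0,"az":0},{"hand":0,"dx":0,"dy":0,"dz":0,"ax":0,"ay":0,"az":0},{"hand":0,"dx":0,"dy":0,"dz":0,"ax":0,"ay":0,"az":0}]' 30 && python3 -c "
from h import *
to(.5054,-.0506,.13,-1.96)"
```

```text
time_s: 3.0
position: [0.5089, -0.0504, 0.2909]
tcp_rot: [-0.998, 1.489, -1.491]
force: [1.2, -0.2, 0.2]
opening: 0.0425
time_s: 3.5
position: [0.5088, -0.0501, 0.2908]
tcp_rot: [-0.999, 1.488, -1.491]
force: [-0.9, -1.1, 5.9]
opening: 0.0143
t 3.5 grasp [ 0.5091 -0.0502  0.1361] psi -1.960 q6 1.64 down-axis [ 0.002 -0.001 -1.   ] F [-0.9 -1.1  5.9] op 0.0143
ay 0.000 d(mm) [ 1.7  6.1 -3.3]
```

```bash
python3 -m creep '[{"hand":35,"dx":0,"dy":0,"dz":0,"ax":0,"ay":0,"az":0},{"hand":35,"dx":1.5,"dy":3,"dz":-3.3,"ax":0,"ay":0,"az":0},{"hand":0,"dx":0,"dy":0,"dz":0,"ax":0,"ay":0,"az":0},{"hand":0,"dx":0,"dy":0,"dz":0,"ax":0,"ay":0,"az":0},{"hand":0,"dx":0,"dy":0,"dz":0,"ax":0,"ay":0,"az":0}]' 40 && python3 -m creep '[{"hand":0,"dx":0,"dy":0,"dz":0,"ax":0,"ay":-0.13,"az":0},{"hand":0,"dx":0,"dy":0,"dz":0,"ax":0,"ay":-0.13,"az":0},{"hand":0,"dx":0,"dy":0,"dz":0,"ax":0,"ay":-0.13,"az":0},{"hand":0,"dx":0,"dy":0,"dz":0,"ax":0,"ay":-0.13,"az":0},{"hand":0,"dx":0,"dy":0,"dz":0,"ax":0,"ay":0,"az":0}]' && python3 -c "
from h import *
to(.5054,-.0506,.13,-1.96);print(telemetry.state()['ft_torque'])"
```

```text
time_s: 4.0
position: [0.5045, -0.049, 0.2863]
tcp_rot: [-0.999, 1.492, -1.488]
force: [-1.2, 5.7, 0.3]
opening: 0.014
time_s: 4.5
position: [0.5046, -0.0489, 0.2863]
tcp_rot: [-1.269, 1.111, -1.107]
force: [0.2, 5.1, 1.0]
opening: 0.0145
t 4.5 grasp [ 0.5044 -0.0485  0.1316] psi -1.436 q6 1.12 down-axis [-0.001  0.002 -1.   ] F [0.2 5.1 1. ] op 0.0145
ay 0.524 d(mm) [1.6 1.6 1.7]
[ 0.72513443 -0.07496971  0.0409492 ]
```

Turning works. I'll continue with another 2.0 rad, watching the torque.

```bash
python3 -m creep '[{"hand":0,"dx":0,"dy":0,"dz":0,"ax":0,"ay":-0.13,"az":0},{"hand":0,"dx":0,"dy":0,"dz":0,"ax":0,"ay":-0.13,"az":0},{"hand":0,"dx":0,"dy":0,"dz":0,"ax":0,"ay":-0.13,"az":0},{"hand":0,"dx":0,"dy":0,"dz":0,"ax":0,"ay":-0.13,"az":0},{"hand":0,"dx":0,"dy":0,"dz":0,"ax":0,"ay":-0.13,"az":0}]' && python3 -m creep '[{"hand":0,"dx":0,"dy":0,"dz":0,"ax":0,"ay":-0.13,"az":0},{"hand":0,"dx":0,"dy":0,"dz":0,"ax":0,"ay":-0.13,"az":0},{"hand":0,"dx":0,"dy":0,"dz":0,"ax":0,"ay":-0.13,"az":0},{"hand":0,"dx":0,"dy":0,"dz":0,"ax":0,"ay":-0.13,"az":0},{"hand":0,"dx":0,"dy":0,"dz":0,"ax":0,"ay":-0.13,"az":0}]' && python3 -m creep '[{"hand":0,"dx":0,"dy":0,"dz":0,"ax":0,"ay":-0.13,"az":0},{"hand":0,"dx":0,"dy":0,"dz":0,"ax":0,"ay":-0.13,"az":0},{"hand":0,"dx":0,"dy":0,"dz":0,"ax":0,"ay":-0.13,"az":0},{"hand":0,"dx":0,"dy":0,"dz":0,"ax":0,"ay":-0.13,"az":0},{"hand":0,"dx":0,"dy":0,"dz":0,"ax":0,"ay":-0.13,"az":0}]' && python3 -c "
from h import *
to(.5054,-.0506,.13,0.77);print(telemetry.state()['ft_torque'])"
```

```text
time_s: 5.0
position: [0.5046, -0.0488, 0.2863]
tcp_rot: [-1.48, 0.615, -0.612]
force: [0.1, 6.2, 1.0]
opening: 0.014
time_s: 5.5
position: [0.5045, -0.0487, 0.2863]
tcp_rot: [-1.565, 0.107, -0.105]
force: [0.0, 6.0, 1.5]
opening: 0.0142
time_s: 6.0
position: [0.5044, -0.0486, 0.2863]
tcp_rot: [-1.529, -0.403, 0.404]
force: [-0.9, 6.6, 1.5]
opening: 0.0143
t 6.0 grasp [ 0.5042 -0.0481  0.1316] psi 0.515 q6 -0.83 down-axis [-0.001  0.003 -1.   ] F [-0.9  6.6  1.5] op 0.0143
ay -0.255 d(mm) [-0.9  1.6 -2.6]
[ 1.05899753 -0.07729985 -0.09513318]
```

```bash
python3 -m creep '[{"hand":0,"dx":0,"dy":0,"dz":0,"ax":0,"ay":-0.08,"az":0},{"hand":0,"dx":0,"dy":0,"dz":0,"ax":0,"ay":-0.08,"az":0},{"hand":0,"dx":0,"dy":0,"dz":0,"ax":0,"ay":-0.05,"az":0},{"hand":0,"dx":0,"dy":0,"dz":0,"ax":0,"ay":0,"az":0}]' && python3 -c "
from h import *
to(.5054,-.0506,.13,0.77);print(telemetry.state()['ft_torque'])"
```

```text
time_s: 6.4
position: [0.5044, -0.0486, 0.2863]
tcp_rot: [-1.493, -0.564, 0.564]
force: [-1.8, 6.5, 1.1]
opening: 0.0141
t 6.4 grasp [ 0.5042 -0.0481  0.1316] psi 0.721 q6 -1.04 down-axis [-0.001  0.003 -1.   ] F [-1.8  6.5  1.1] op 0.0141
ay -0.049 d(mm) [-0.8  1.6 -2.6]
[ 1.09891988 -0.08115798  0.02979932]
```

```bash
for i in 1 2 3; do python3 -m creep '[{"hand":0,"dx":0,"dy":0,"dz":0,"ax":0,"ay":-0.04,"az":0},{"hand":0,"dx":0,"dy":0,"dz":0,"ax":0,"ay":0,"az":0}]' >/dev/null && python3 -c "
from h import *
to(.5054,-.0506,.13,0.77);s=telemetry.state();print(s['ft_torque'],s['tau'][5])"; done
```

```text
t 6.6 grasp [ 0.5041 -0.0481  0.1316] psi 0.761 q6 -1.08 down-axis [-0.002  0.003 -1.   ] F [-0.6  6.1  0.3] op 0.0140
ay -0.009 d(mm) [-0.8  1.6 -2.6]
[ 1.0801413  -0.1023616   0.00793086] -0.2706161420792341
t 6.8 grasp [ 0.5041 -0.0481  0.1316] psi 0.798 q6 -1.12 down-axis [-0.002  0.004 -1.   ] F [-1.7  5.4  1.9] op 0.0145
ay 0.028 d(mm) [-0.8  1.6 -2.7]
[ 1.03665342  0.11892937 -1.0867966 ] -1.4655299484729767
t 7.0 grasp [ 0.5043 -0.0485  0.1317] psi 0.838 q6 -1.16 down-axis [-0.001  0.003 -1.   ] F [-0.7  6.8  1.9] op 0.0143
ay 0.068 d(mm) [-0.7  1.7 -2.3]
[ 0.93497563  0.08113137 -1.25991737] -1.6579560935497284
```

```bash
python3 -m creep '[{"hand":40,"dx":0,"dy":0,"dz":0,"ax":0,"ay":0,"az":0},{"hand":40,"dx":0,"dy":0,"dz":0,"ax":0,"ay":0,"az":0},{"hand":40,"dx":0,"dy":-30,"dz":0,"ax":0,"ay":0,"az":0},{"hand":40,"dx":0,"dy":-50,"dz":0,"ax":0,"ay":0,"az":0},{"hand":35,"dx":0,"dy":-40,"dz":0,"ax":0,"ay":0,"az":0}]' 40 && python3 -c "
from h import *
d=grab('wrist');cv2.imwrite('pics/w4.png',cv2.resize(d['frame'][:,:,::-1],None,fx=.75,fy=.75))
to(.4037,.187,.25,0)"
```

```text
time_s: 7.5
position: [0.5049, -0.0502, 0.4086]
tcp_rot: [-1.47, -0.656, 0.656]
force: [1.2, -0.9, -0.2]
opening: 0.0299
t 7.5 grasp [ 0.5081 -0.0513  0.261 ] psi 0.840 q6 -1.16 down-axis [ 0.011 -0.005 -1.   ] F [ 2.4 -0.1  5.4] op 0.0298
ay 0.840 d(mm) [-104.5    8.7  238.3]
```

View pics/w4.png

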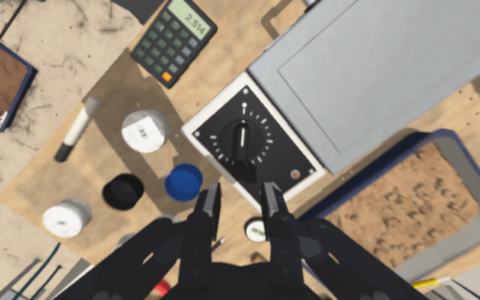

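The knob's white line at (243,135) points at the off mark at (245,105), so the thermostat is off. Next is the handle.

```bash
python3 -m creep '[{"hand":35,"dx":0,"dy":0,"dz":0,"ax":0,"ay":0.14,"az":0},{"hand":35,"dx":0,"dy":0,"dz":0,"ax":0,"ay":0.14,"az":0},{"hand":35,"dx":0,"dy":0,"dz":0,"ax":0,"ay":0.14,"az":0},{"hand":35,"dx":0,"dy":0,"dz":0,"ax":0,"ay":0.14,"az":0},{"hand":35,"dx":0,"dy":0,"dz":0,"ax":0,"ay":0.14,"az":0}]' && python3 -m creep '[{"hand":35,"dx":0,"dy":0,"dz":0,"ax":0,"ay":0.14,"az":0},{"hand":35,"dx":-21,"dy":0,"dz":48,"ax":0,"ay":0,"az":0},{"hand":35,"dx":-21,"dy":0,"dz":48,"ax":0,"ay":0,"az":0},{"hand":35,"dx":-21,"dy":0,"dz":48,"ax":0,"ay":0,"az":0},{"hand":35,"dx":-21,"dy":0,"dz":48,"ax":0,"ay":0,"az":0}]' && python3 -m creep '[{"hand":35,"dx":-21,"dy":0,"dz":46,"ax":0,"ay":0,"az":0},{"hand":35,"dx":0,"dy":0,"dz":0,"ax":0,"ay":0,"az":0},{"hand":35,"dx":0,"dy":0,"dz":0,"ax":0,"ay":0,"az":0}]' && python3 -c "
from h import *
d=grab('wrist');cv2.imwrite('pics/w5.png',d['frame'][:,:,::-1])
to(.4037,.187,.1,0)
print(proj(d,(.4045,.2646,.1)),proj(d,(.4029,.1094,.1)))"
```

```text
time_s: 8.05
position: [0.5049, -0.0502, 0.4065]
tcp_rot: [-1.569, -0.105, 0.106]
force: [-0.7, -0.1, -0.1]
opening: 0.0302
time_s: 8.55
position: [0.4238, 0.1344, 0.4066]
tcp_rot: [-1.571, 0.0, -0.001]
force: [0.7, 0.8, 0.3]
opening: 0.0301
time_s: 8.85
position: [0.4034, 0.1797, 0.4067]
tcp_rot: [-1.572, -0.004, 0.002]
force: [0.1, -0.6, 0.3]
opening: 0.0297
t 8.9 grasp [0.4042 0.1787 0.252 ] psi 0.002 q6 0.16 down-axis [ 0.001 -0.001 -1.   ] F [ 0.1 -0.3  1.3] op 0.0297
ay 0.002 d(mm) [ -0.6 152.    8.5]
[322.01099571  98.96997524] [319.69441677 250.5925693 ]
```

View pics/w5.png

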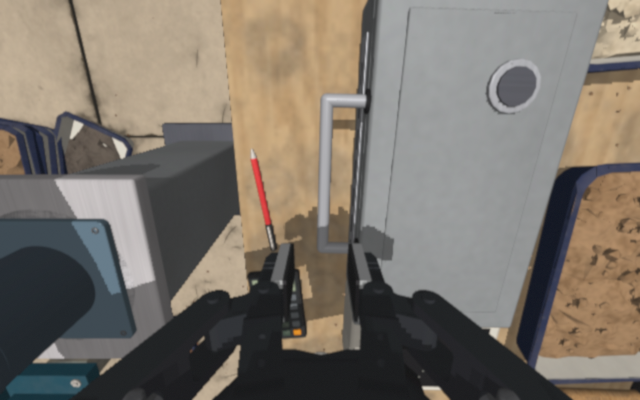

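The bar shows at (327,97) to (323,250), about 4 px right of my prediction, so it sits at x≈0.408. I'll descend and grip.

```bash
python3 -m creep '[{"hand":35,"dx":4,"dy":40,"dz":7,"ax":0,"ay":0.01,"az":0},{"hand":35,"dx":0,"dy":40,"dz":0,"ax":0,"ay":0,"az":0},{"hand":35,"dx":0,"dy":40,"dz":0,"ax":0,"ay":0,"az":0},{"hand":35,"dx":0,"dy":25,"dz":0,"ax":0,"ay":0,"az":0},{"hand":35,"dx":0,"dy":6,"dz":0,"ax":0,"ay":0,"az":0}]' && python3 -m creep '[{"hand":0,"dx":0,"dy":0,"dz":0,"ax":0,"ay":0,"az":0},{"hand":0,"dx":0,"dy":0,"dz":0,"ax":0,"ay":0,"az":0},{"hand":0,"dx":0,"dy":0,"dz":0,"ax":0,"ay":0,"az":0},{"hand":0,"dx":0,"dy":0,"dz":0,"ax":0,"ay":0,"az":0}]' 30 && python3 -c "
from h import *
to(.408,.187,.1,0)
c=np.array([.631,.091]);
for t in np.arange(0,1.55,.1): print(round(t,1),(c+[-.223*np.cos(t)-.009*np.sin(t)*-0, .223*np.sin(t)+.009*np.cos(t)]).round(4)-[.408,.1])"
```

```text
time_s: 9.4
position: [0.4077, 0.1839, 0.2529]
tcp_rot: [-1.572, 0.015, -0.006]
force: [-0.3, 0.4, 0.4]
opening: 0.0299
time_s: 9.8
position: [0.4072, 0.1848, 0.2561]
tcp_rot: [-1.572, 0.01, -0.006]
force: [-4.6, -2.9, -5.7]
opening: 0.0109
t 9.8 grasp [0.4068 0.1846 0.1014] psi -0.010 q6 0.19 down-axis [-0.003 -0.002 -1.   ] F [-4.6 -2.9 -5.7] op 0.0109
ay -0.010 d(mm) [1.2 1.4 2.4]
0.0 [0. 0.]
0.1 [0.0011 0.0222]
0.2 [0.0044 0.0441]
0.3 [0.01   0.0655]
0.4 [0.0176 0.0861]
0.5 [0.0273 0.1058]
0.6 [0.039  0.1243]
0.7 [0.0524 0.1415]
0.8 [0.0676 0.1572]
0.9 [0.0844 0.1713]
1.0 [0.1025 0.1835]
1.1 [0.1218 0.1938]
1.2 [0.1422 0.2021]
1.3 [0.1633 0.2083]
1.4 [0.1851 0.2123]
1.5 [0.2072 0.2141]
```

```bash
python3 -m creep '[{"hand":0,"dx":2,"dy":-22.2,"dz":0,"ax":0,"ay":0,"az":0},{"hand":0,"dx":4.2,"dy":-21.9,"dz":0,"ax":0,"ay":0,"az":0},{"hand":0,"dx":6.5,"dy":-21.4,"dz":0,"ax":0,"ay":0,"az":0},{"hand":0,"dx":0,"dy":0,"dz":0,"ax":0,"ay":0,"az":0}]' && python3 -c "
from h import *
to(.408+.0127,.1846,.1014+.0655,0)"
```

```text
time_s: 10.2
position: [0.4202, 0.1847, 0.3245]
tcp_rot: [-1.573, 0.009, -0.008]
force: [-8.4, -5.0, 3.7]
opening: 0.0109
t 10.2 grasp [0.4201 0.1844 0.1698] psi -0.010 q6 0.18 down-axis [-0.001 -0.002 -1.   ] F [-8.4 -5.   3.7] op 0.0109
ay -0.010 d(mm) [0.6 2.9 0.2]
```

Going well with small forces, so I'll continue the arc.

```bash
python3 -m creep '[{"hand":0,"dx":8.4,"dy":-20.6,"dz":0,"ax":0,"ay":0,"az":0},{"hand":0,"dx":10.5,"dy":-19.7,"dz":0,"ax":0,"ay":0,"az":0},{"hand":0,"dx":12.5,"dy":-18.5,"dz":0,"ax":0,"ay":0,"az":0},{"hand":0,"dx":14.1,"dy":-17.2,"dz":0,"ax":0,"ay":0,"az":0},{"hand":0,"dx":15.9,"dy":-15.7,"dz":0,"ax":0,"ay":0,"az":0}]' && python3 -m creep '[{"hand":0,"dx":17.3,"dy":-14.1,"dz":0,"ax":0,"ay":0,"az":0},{"hand":0,"dx":18.7,"dy":-12.2,"dz":0,"ax":0,"ay":0,"az":0},{"hand":0,"dx":19.7,"dy":-10.3,"dz":0,"ax":0,"ay":0,"az":0},{"hand":0,"dx":20.8,"dy":-8.3,"dz":0,"ax":0,"ay":0,"az":0},{"hand":0,"dx":21.4,"dy":-6.2,"dz":0,"ax":0,"ay":0,"az":0}]' && python3 -m creep '[{"hand":0,"dx":22,"dy":-4,"dz":0,"ax":0,"ay":0,"az":0},{"hand":0,"dx":22.2,"dy":-1.8,"dz":0,"ax":0,"ay":0,"az":0},{"hand":0,"dx":0,"dy":0,"dz":0,"ax":0,"ay":0,"az":0},{"hand":0,"dx":0,"dy":0,"dz":0,"ax":0,"ay":0,"az":0}]' && python3 -c "
from h import *
to(.408+.2162,.1846,.1014+.2141,0)
grab('side','s6.png')"
```

```text
time_s: 10.7
position: [0.4798, 0.1836, 0.4149]
tcp_rot: [-1.574, 0.014, -0.003]
force: [-12.1, -6.7, 4.0]
opening: 0.0107
time_s: 11.2
position: [0.5795, 0.1822, 0.4683]
tcp_rot: [-1.574, 0.008, -0.011]
force: [-5.5, -6.2, 5.5]
opening: 0.0105
time_s: 11.6
position: [0.6257, 0.1815, 0.474]
tcp_rot: [-1.573, 0.003, -0.017]
force: [3.8, -5.1, 4.7]
opening: 0.0107
t 11.6 grasp [0.6272 0.1812 0.3193] psi -0.013 q6 0.12 down-axis [ 0.009 -0.002 -1.   ] F [ 3.8 -5.1  4.7] op 0.0107
ay -0.013 d(mm) [-3.   3.8  3.4]
```

View pics/s6.png

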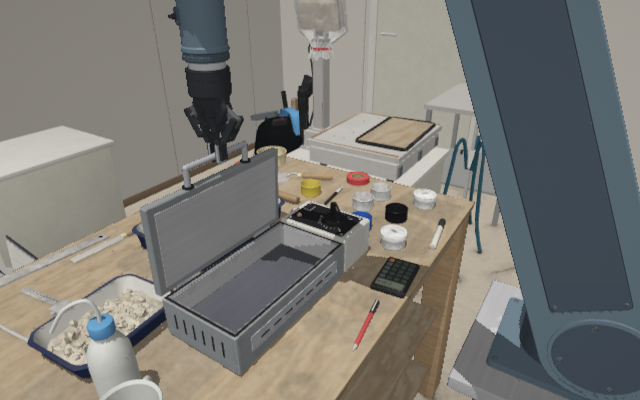

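The lid stands open at about 1.5 rad: its panel runs from (150,210) to (280,150) and the chamber is empty. I'll release, rise and travel to the tins.

```bash
python3 -m creep '[{"hand":35,"dx":0,"dy":0,"dz":0,"ax":0,"ay":0,"az":0},{"hand":35,"dx":0,"dy":0,"dz":0,"ax":0,"ay":0,"az":0},{"hand":35,"dx":0,"dy":-40,"dz":0,"ax":0,"ay":0,"az":0},{"hand":35,"dx":-10,"dy":-20,"dz":-40,"ax":0,"ay":0,"az":0},{"hand":100,"dx":-10,"dy":0,"dz":-45,"ax":0,"ay":0,"az":0}]' && python3 -m creep '[{"hand":100,"dx":-10,"dy":0,"dz":-48,"ax":0,"ay":0,"az":0},{"hand":100,"dx":-8,"dy":0,"dz":-48,"ax":0,"ay":0,"az":0},{"hand":100,"dx":-8,"dy":0,"dz":-48,"ax":0,"ay":0,"az":0},{"hand":100,"dx":-8,"dy":0,"dz":-48,"ax":0,"ay":0,"az":0},{"hand":100,"dx":-7,"dy":20,"dz":-45,"ax":0,"ay":0,"az":0}]' && python3 -m creep '[{"hand":100,"dx":0,"dy":45,"dz":-30,"ax":0,"ay":0,"az":0},{"hand":100,"dx":0,"dy":45,"dz":-30,"ax":0,"ay":0,"az":0},{"hand":100,"dx":0,"dy":45,"dz":-20,"ax":0,"ay":0,"az":0},{"hand":100,"dx":0,"dy":0,"dz":0,"ax":0,"ay":0,"az":0},{"hand":100,"dx":0,"dy":0,"dz":0,"ax":0,"ay":0,"az":0}]' && python3 -c "
from h import *
to(.564,-.3088,.2,-.1)
d=grab('wrist','w7.png');print(proj(d,(.564,-.3088,.036)),proj(d,(.5481,-.3943,.036)))
grab('top','t7.png')"
```

```text
time_s: 12.15
position: [0.6029, 0.0995, 0.5341]
tcp_rot: [-1.57, -0.001, -0.011]
force: [0.6, -0.3, 0.2]
opening: 0.0433
time_s: 12.65
position: [0.5592, -0.1395, 0.5132]
tcp_rot: [-1.573, 0.003, -0.013]
force: [0.5, 0.6, 0.9]
opening: 0.0851
time_s: 13.15
position: [0.5591, -0.2133, 0.3817]
tcp_rot: [-1.569, 0.009, -0.008]
force: [0.6, -0.4, 0.7]
opening: 0.0852
t 13.2 grasp [ 0.559  -0.2131  0.227 ] psi -0.011 q6 -0.54 down-axis [-0.001  0.001 -1.   ] F [ 0.6 -0.4  0.7] op 0.0852
ay 0.089 d(mm) [ 14.6  26.8 -94.8]
[325.76364017 253.50724353] [314.16686405 310.16749059]
```

View pics/w7.png

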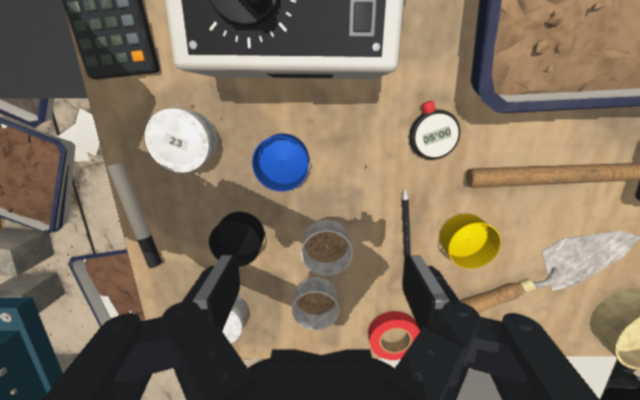

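Both open tins show, at about (327,247) and (316,303), with a black cap at (237,238) and a blue one at (282,162). They match my estimates to within a few millimetres. I'll take the nearer one.

```bash
python3 -m creep '[{"hand":100,"dx":0,"dy":0,"dz":0,"ax":0,"ay":0.089,"az":0},{"hand":100,"dx":8,"dy":0,"dz":-47,"ax":0,"ay":0,"az":0},{"hand":100,"dx":8,"dy":0,"dz":-46,"ax":0,"ay":0,"az":0},{"hand":100,"dx":0,"dy":45,"dz":0,"ax":0,"ay":0,"az":0},{"hand":100,"dx":0,"dy":45,"dz":0,"ax":0,"ay":0,"az":0}]' && python3 -m creep '[{"hand":100,"dx":0,"dy":40,"dz":0,"ax":0,"ay":0,"az":0},{"hand":100,"dx":0,"dy":20,"dz":0,"ax":0,"ay":0,"az":0},{"hand":100,"dx":0,"dy":0,"dz":0,"ax":0,"ay":0,"az":0},{"hand":100,"dx":0,"dy":0,"dz":0,"ax":0,"ay":0,"az":0}]' && python3 -c "
from h import *
to(.565,-.3088,.018)
d=grab('wrist','w8.png');d=grab('side');cv2.imwrite('pics/s8.png',cv2.resize(d['frame'][120:270,300:480,::-1],None,fx=4,fy=4))"
```

```text
time_s: 13.75
position: [0.5675, -0.3087, 0.2955]
tcp_rot: [-1.575, 0.071, -0.085]
force: [-0.3, -0.0, -0.6]
opening: 0.0856
time_s: 14.15
position: [0.5672, -0.3071, 0.2342]
tcp_rot: [-1.571, 0.074, -0.079]
force: [0.1, 0.7, 0.3]
opening: 0.0857
t 14.2 grasp [ 0.5677 -0.3075  0.0795] psi -0.098 q6 -0.57 down-axis [ 0.003 -0.002 -1.   ] F [0.1 0.7 0.3] op 0.0857
ay 0.000 d(mm) [-2.7 61.5 -1.5]
```

View pics/s8.png

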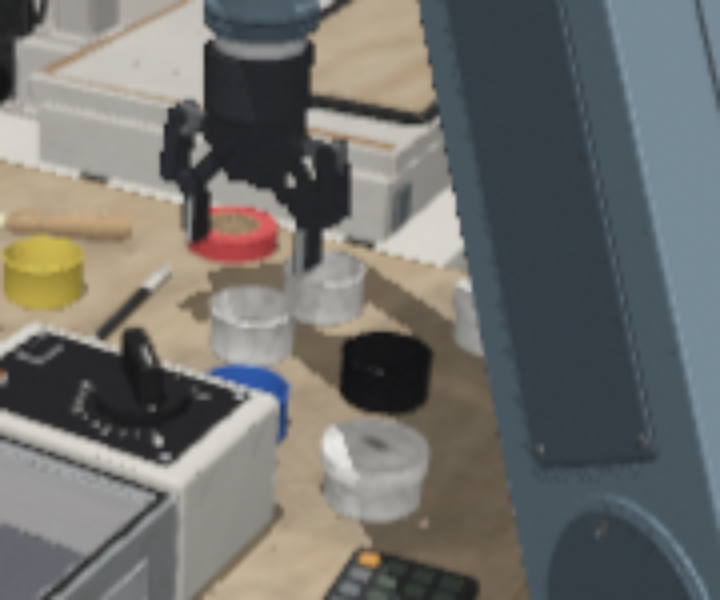

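The fingers at (195,215) and (305,245) straddle the nearer open tin at (250,325). I'll go down and grip.

```bash
python3 -m creep '[{"hand":100,"dx":-2,"dy":25,"dz":0,"ax":0,"ay":0,"az":0},{"hand":100,"dx":0,"dy":22,"dz":0,"ax":0,"ay":0,"az":0},{"hand":100,"dx":0,"dy":12,"dz":0,"ax":0,"ay":0,"az":0},{"hand":100,"dx":0,"dy":0,"dz":0,"ax":0,"ay":0,"az":0},{"hand":0,"dx":0,"dy":0,"dz":0,"ax":0,"ay":0,"az":0}]' 25 && python3 -m creep '[{"hand":0,"dx":0,"dy":0,"dz":0,"ax":0,"ay":0,"az":0},{"hand":0,"dx":0,"dy":0,"dz":0,"ax":0,"ay":0,"az":0},{"hand":0,"dx":0,"dy":0,"dz":0,"ax":0,"ay":0,"az":0},{"hand":0,"dx":0,"dy":-10,"dz":0,"ax":0,"ay":0,"az":0},{"hand":0,"dx":0,"dy":-20,"dz":0,"ax":0,"ay":0,"az":0}]' 25 && python3 -c "
from h import *
to(.53,.25,.25,0)"
```

```text
time_s: 14.75
position: [0.5645, -0.3075, 0.174]
tcp_rot: [-1.571, 0.076, -0.079]
force: [-0.3, 0.2, -0.0]
opening: 0.0733
time_s: 15.25
position: [0.5632, -0.3066, 0.2018]
tcp_rot: [-1.567, 0.08, -0.075]
force: [-0.5, -0.0, -0.6]
opening: 0.0634
t 15.2 grasp [ 0.5627 -0.3062  0.0471] psi -0.099 q6 -0.57 down-axis [-0.003  0.002 -1.   ] F [-0.5 -0.  -0.6] op 0.0634
ay -0.099 d(mm) [ -33.3 -201.5  556.7]
```

```bash
python3 -m creep '[{"hand":0,"dx":0,"dy":-40,"dz":0,"ax":0,"ay":0,"az":0},{"hand":0,"dx":0,"dy":-45,"dz":0,"ax":0,"ay":0,"az":0},{"hand":0,"dx":0,"dy":-45,"dz":0,"ax":0,"ay":0,"az":0},{"hand":0,"dx":0,"dy":-45,"dz":0,"ax":0,"ay":0,"az":0},{"hand":0,"dx":0,"dy":0,"dz":0,"ax":0,"ay":-0.099,"az":0}]' && python3 -m creep '[{"hand":0,"dx":-6,"dy":0,"dz":40,"ax":0,"ay":0,"az":0},{"hand":0,"dx":-6,"dy":0,"dz":45,"ax":0,"ay":0,"az":0},{"hand":0,"dx":-6,"dy":0,"dz":45,"ax":0,"ay":0,"az":0},{"hand":0,"dx":-6,"dy":0,"dz":45,"ax":0,"ay":0,"az":0},{"hand":0,"dx":-6,"dy":0,"dz":45,"ax":0,"ay":0,"az":0}]' && python3 -m creep '[{"hand":0,"dx":0,"dy":0,"dz":45,"ax":0,"ay":0,"az":0},{"hand":0,"dx":0,"dy":0,"dz":45,"ax":0,"ay":0,"az":0},{"hand":0,"dx":0,"dy":0,"dz":45,"ax":0,"ay":0,"az":0},{"hand":0,"dx":0,"dy":0,"dz":45,"ax":0,"ay":0,"az":0},{"hand":0,"dx":0,"dy":0,"dz":45,"ax":0,"ay":0,"az":0}]' && python3 -m creep '[{"hand":0,"dx":0,"dy":0,"dz":45,"ax":0,"ay":0,"az":0},{"hand":0,"dx":0,"dy":0,"dz":45,"ax":0,"ay":0,"az":0},{"hand":0,"dx":0,"dy":0,"dz":20,"ax":0,"ay":0,"az":0},{"hand":0,"dx":0,"dy":0,"dz":0,"ax":0,"ay":0,"az":0},{"hand":0,"dx":0,"dy":0,"dz":0,"ax":0,"ay":0,"az":0}]' && python3 -c "
from h import *
to(.533,.254,.0575,0)"
```

```text
time_s: 15.75
position: [0.5649, -0.3078, 0.3867]
tcp_rot: [-1.58, -0.01, -0.008]
force: [1.1, -0.3, -0.6]
opening: 0.0634
time_s: 16.25
position: [0.5331, -0.0855, 0.3782]
tcp_rot: [-1.571, 0.0, -0.001]
force: [-0.1, 0.9, -0.0]
opening: 0.0635
time_s: 16.75
position: [0.5333, 0.1396, 0.3783]
tcp_rot: [-1.571, -0.0, -0.0]
force: [0.5, 0.5, -1.7]
opening: 0.0633
time_s: 17.25
position: [0.5336, 0.2479, 0.3778]
tcp_rot: [-1.572, -0.001, 0.001]
force: [0.4, 0.2, -0.9]
opening: 0.0635
t 17.2 grasp [0.5335 0.2478 0.2231] psi 0.001 q6 0.24 down-axis [-0.    -0.001 -1.   ] F [ 0.4  0.2 -0.9] op 0.0635
ay 0.001 d(mm) [ -0.5 165.6   6.3]
```

```bash
python3 -m creep '[{"hand":0,"dx":0,"dy":40,"dz":6,"ax":0,"ay":0,"az":0},{"hand":0,"dx":0,"dy":40,"dz":0,"ax":0,"ay":0,"az":0},{"hand":0,"dx":0,"dy":35,"dz":0,"ax":0,"ay":0,"az":0},{"hand":0,"dx":0,"dy":30,"dz":0,"ax":0,"ay":0,"az":0},{"hand":0,"dx":0,"dy":18,"dz":0,"ax":0,"ay":0,"az":0}]' && python3 -m creep '[{"hand":0,"dx":0,"dy":3,"dz":0,"ax":0,"ay":0,"az":0},{"hand":0,"dx":0,"dy":0,"dz":0,"ax":0,"ay":0,"az":0},{"hand":0,"dx":0,"dy":0,"dz":0,"ax":0,"ay":0,"az":0}]' && python3 -c "
from h import *
to(.533,.254,.0553,0)"
```

```text
time_s: 17.75
position: [0.5333, 0.2518, 0.2122]
tcp_rot: [-1.572, 0.004, 0.001]
force: [-0.3, -0.0, -1.1]
opening: 0.0632
time_s: 18.05
position: [0.5345, 0.2531, 0.2126]
tcp_rot: [-1.571, -0.0, -0.002]
force: [-1.0, -0.9, -0.9]
opening: 0.0634
t 18.1 grasp [0.5347 0.2532 0.0579] psi -0.001 q6 0.26 down-axis [ 0.001  0.    -1.   ] F [-1.  -0.9 -0.9] op 0.0634
ay -0.001 d(mm) [-1.7  2.6  0.8]
```

Just above the plate. I'll lower 2.5 mm, open a little and rise.

```bash
python3 -m creep '[{"hand":0,"dx":0,"dy":2.5,"dz":0,"ax":0,"ay":0,"az":0},{"hand":0,"dx":0,"dy":0,"dz":0,"ax":0,"ay":0,"az":0},{"hand":92,"dx":0,"dy":0,"dz":0,"ax":0,"ay":0,"az":0},{"hand":92,"dx":0,"dy":0,"dz":0,"ax":0,"ay":0,"az":0},{"hand":92,"dx":0,"dy":0,"dz":0,"ax":0,"ay":0,"az":0}]' && python3 -m creep '[{"hand":92,"dx":0,"dy":-25,"dz":0,"ax":0,"ay":0,"az":0},{"hand":92,"dx":0,"dy":-45,"dz":0,"ax":0,"ay":0,"az":0},{"hand":92,"dx":0,"dy":-45,"dz":0,"ax":0,"ay":0,"az":0},{"hand":92,"dx":0,"dy":-45,"dz":0,"ax":0,"ay":0,"az":0},{"hand":92,"dx":0,"dy":0,"dz":-20,"ax":0,"ay":0,"az":0}]' && python3 -c "
from h import *
d=grab('top','t9.png');print(proj(d,(.5347,.2532,.072)),proj(d,(.548,-.394,.036)))
im=d['frame'][:,:,::-1];a=im[150:275,120:340];b=im[180:270,380:460]
cv2.imwrite('pics/t9c.png',np.hstack([cv2.resize(a,(528,300),interpolation=2),cv2.resize(b,(266,300),interpolation=2)]))
to(.548,-.394,.2,-.1)"
```

```text
time_s: 18.55
position: [0.5338, 0.254, 0.2092]
tcp_rot: [-1.571, -0.0, 0.0]
force: [0.2, -0.2, -0.1]
opening: 0.0786
time_s: 19.05
position: [0.5353, 0.2357, 0.3766]
tcp_rot: [-1.567, -0.012, -0.008]
force: [1.2, -0.0, -0.9]
opening: 0.0787
[180.58914284 211.48967134] [429.5665948  207.69779722]
t 19.1 grasp [0.5359 0.2322 0.2186] psi 0.001 q6 0.22 down-axis [ 0.008 -0.    -1.   ] F [-0.7 -1.2 -0.9] op 0.0786
ay 0.101 d(mm) [  74.4   18.8 -621.9]
```

View pics/t9c.png

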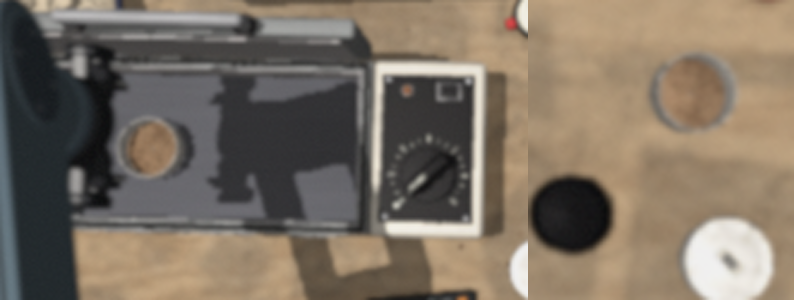

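Tin one stands upright in the chamber at (150,147) in the crop, the knob still points at off, and tin two is unmoved. On to tin two.

```bash
python3 -m creep '[{"hand":100,"dx":0,"dy":0,"dz":-48,"ax":0,"ay":0,"az":0},{"hand":100,"dx":0,"dy":0,"dz":-48,"ax":0,"ay":0,"az":0},{"hand":100,"dx":0,"dy":0,"dz":-48,"ax":0,"ay":0,"az":0},{"hand":100,"dx":0,"dy":0,"dz":-48,"ax":0,"ay":0,"az":0},{"hand":100,"dx":0,"dy":0,"dz":-48,"ax":0,"ay":0,"az":0}]' >/dev/null && python3 -m creep '[{"hand":100,"dx":0,"dy":0,"dz":-48,"ax":0,"ay":0,"az":0},{"hand":100,"dx":0,"dy":0,"dz":-48,"ax":0,"ay":0,"az":0},{"hand":100,"dx":0,"dy":0,"dz":-48,"ax":0,"ay":0,"az":0},{"hand":100,"dx":0,"dy":0,"dz":-48,"ax":0,"ay":0,"az":0},{"hand":100,"dx":0,"dy":0,"dz":-48,"ax":0,"ay":0,"az":0}]' >/dev/null && python3 -m creep '[{"hand":100,"dx":6,"dy":30,"dz":-48,"ax":0,"ay":0,"az":0},{"hand":100,"dx":6,"dy":30,"dz":-48,"ax":0,"ay":0,"az":0},{"hand":100,"dx":0,"dy":20,"dz":-44,"ax":0,"ay":0,"az":0},{"hand":100,"dx":0,"dy":0,"dz":0,"ax":0,"ay":0.1,"az":0},{"hand":100,"dx":0,"dy":0,"dz":0,"ax":0,"ay":0,"az":0}]' && python3 -c "
from h import *
to(.548,-.394,.0193,-.1)"
```

```text
time_s: 20.6
position: [0.5438, -0.3755, 0.2938]
tcp_rot: [-1.566, 0.084, -0.079]
force: [0.5, 0.7, 0.4]
opening: 0.0852
t 20.6 grasp [ 0.5433 -0.3751  0.1391] psi -0.103 q6 -0.67 down-axis [-0.003  0.003 -1.   ] F [0.5 0.7 0.4] op 0.0852
ay -0.003 d(mm) [  6.9 119.7 -18.7]
```

```bash
python3 -m creep '[{"hand":100,"dx":7,"dy":20,"dz":-19,"ax":0,"ay":0,"az":0},{"hand":100,"dx":0,"dy":0,"dz":0,"ax":0,"ay":0,"az":0}]' >/dev/null; python3 -c "
from h import *
to(.548,-.394,.0193,-.1)
d=grab('wrist');p=proj(d,(.548,-.394,.033));print(p)
u,v=p.astype(int);im=d['frame'];cv2.imwrite('pics/w10.png',im[max(0,v-120):v+120,max(0,u-160):u+160,::-1])
h=cv2.cvtColor(im,cv2.COLOR_RGB2HSV);print(h[v-20:v+21:10,u-30:u+31:15].tolist())"
```

```text
t 20.8 grasp [ 0.549  -0.3939  0.1195] psi -0.098 q6 -0.69 down-axis [-0.002  0.002 -1.   ] F [-0.3  0.5 -0.4] op 0.0857
ay 0.002 d(mm) [ -0.7 100.2  -0.4]
[319.75231181 213.59350046]
[[[17, 18, 194], [15, 105, 175], [15, 106, 173], [15, 104, 184], [15, 99, 170]], [[15, 103, 131], [15, 109, 157], [15, 107, 172], [15, 104, 167], [15, 111, 136]], [[15, 72, 99], [15, 109, 140], [15, 107, 148], [15, 107, 153], [15, 112, 139]], [[20, 14, 109], [15, 98, 102], [15, 105, 151], [15, 108, 135], [16, 25, 133]], [[20, 14, 111], [17, 17, 108], [15, 96, 93], [16, 41, 105], [19, 15, 137]]]
```

View pics/w10.png

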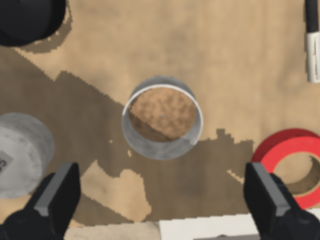

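The rim centre is at about (163,120), within 2 mm of the expected (160,120). I'll descend, grip and lift.

```bash
python3 -m creep '[{"hand":100,"dx":0,"dy":40,"dz":0,"ax":0,"ay":0,"az":0},{"hand":100,"dx":0,"dy":30,"dz":0,"ax":0,"ay":0,"az":0},{"hand":100,"dx":0,"dy":20,"dz":0,"ax":0,"ay":0,"az":0},{"hand":100,"dx":0,"dy":10,"dz":0,"ax":0,"ay":0,"az":0},{"hand":100,"dx":0,"dy":0,"dz":0,"ax":0,"ay":0,"az":0}]' 25 && python3 -m creep '[{"hand":0,"dx":0,"dy":0,"dz":0,"ax":0,"ay":0,"az":0},{"hand":0,"dx":0,"dy":0,"dz":0,"ax":0,"ay":0,"az":0},{"hand":0,"dx":0,"dy":0,"dz":0,"ax":0,"ay":0,"az":0},{"hand":0,"dx":0,"dy":0,"dz":0,"ax":0,"ay":0,"az":0}]' 25 && python3 -m creep '[{"hand":0,"dx":0,"dy":-20,"dz":0,"ax":0,"ay":0,"az":0},{"hand":0,"dx":0,"dy":-45,"dz":0,"ax":0,"ay":0,"az":0},{"hand":0,"dx":0,"dy":-48,"dz":0,"ax":0,"ay":0,"az":0},{"hand":0,"dx":0,"dy":-48,"dz":0,"ax":0,"ay":0,"az":0},{"hand":0,"dx":0,"dy":-40,"dz":0,"ax":0,"ay":-0.1,"az":0}]' && python3 -c "
from h import *
to(.533,.114,.2,0)"
```

```text
time_s: 21.35
position: [0.5495, -0.3928, 0.1758]
tcp_rot: [-1.568, 0.078, -0.076]
force: [0.1, 0.5, -0.0]
opening: 0.0854
time_s: 21.75
position: [0.5502, -0.3945, 0.1786]
tcp_rot: [-1.571, 0.076, -0.081]
force: [0.9, 0.8, 6.4]
opening: 0.0635
time_s: 22.25
position: [0.5494, -0.3941, 0.381]
tcp_rot: [-1.573, -0.003, -0.001]
force: [0.5, -1.0, -0.1]
opening: 0.0632
t 22.2 grasp [ 0.5497 -0.3944  0.2263] psi 0.001 q6 -0.79 down-axis [ 0.002 -0.002 -1.   ] F [ 0.5 -1.  -0.1] op 0.0632
ay 0.001 d(mm) [-16.8  25.2 508.4]
```

```bash
python3 -m creep '[{"hand":0,"dx":-4,"dy":0,"dz":40,"ax":0,"ay":0,"az":0},{"hand":0,"dx":-4,"dy":0,"dz":45,"ax":0,"ay":0,"az":0},{"hand":0,"dx":-4,"dy":0,"dz":45,"ax":0,"ay":0,"az":0},{"hand":0,"dx":-5,"dy":0,"dz":45,"ax":0,"ay":0,"az":0},{"hand":0,"dx":0,"dy":0,"dz":45,"ax":0,"ay":0,"az":0}]' >/dev/null && python3 -m creep '[{"hand":0,"dx":0,"dy":0,"dz":45,"ax":0,"ay":0,"az":0},{"hand":0,"dx":0,"dy":0,"dz":45,"ax":0,"ay":0,"az":0},{"hand":0,"dx":0,"dy":0,"dz":45,"ax":0,"ay":0,"az":0},{"hand":0,"dx":0,"dy":0,"dz":45,"ax":0,"ay":0,"az":0},{"hand":0,"dx":0,"dy":0,"dz":45,"ax":0,"ay":0,"az":0}]' && python3 -m creep '[{"hand":0,"dx":0,"dy":0,"dz":45,"ax":0,"ay":0,"az":0},{"hand":0,"dx":0,"dy":0,"dz":18,"ax":0,"ay":0,"az":0},{"hand":0,"dx":0,"dy":0,"dz":0,"ax":0,"ay":0,"az":0},{"hand":0,"dx":0,"dy":0,"dz":0,"ax":0,"ay":0,"az":0}]' && python3 -c "
from h import *
to(.533,.114,.062,0)"
```

```text
time_s: 23.25
position: [0.5321, 0.0526, 0.378]
tcp_rot: [-1.571, -0.001, -0.001]
force: [1.2, -0.4, -0.7]
opening: 0.063
time_s: 23.65
position: [0.5324, 0.1139, 0.3777]
tcp_rot: [-1.571, -0.001, 0.001]
force: [-0.5, -1.1, -0.6]
opening: 0.0634
t 23.6 grasp [0.5325 0.1138 0.223 ] psi 0.001 q6 0.01 down-axis [ 0.    -0.001 -1.   ] F [-0.5 -1.1 -0.6] op 0.0634
ay 0.001 d(mm) [  0.5 161.    0.3]
```

```bash
python3 -m creep '[{"hand":0,"dx":0,"dy":40,"dz":0,"ax":0,"ay":0,"az":0},{"hand":0,"dx":0,"dy":40,"dz":0,"ax":0,"ay":0,"az":0},{"hand":0,"dx":0,"dy":35,"dz":0,"ax":0,"ay":0,"az":0},{"hand":0,"dx":0,"dy":30,"dz":0,"ax":0,"ay":0,"az":0},{"hand":0,"dx":0,"dy":15,"dz":0,"ax":0,"ay":0,"az":0}]' >/dev/null && python3 -m creep '[{"hand":0,"dx":0,"dy":1,"dz":0,"ax":0,"ay":0,"az":0},{"hand":0,"dx":0,"dy":0,"dz":0,"ax":0,"ay":0,"az":0},{"hand":0,"dx":0,"dy":0,"dz":0,"ax":0,"ay":0,"az":0}]' && python3 -m creep '[{"hand":0,"dx":0,"dy":1.5,"dz":0,"ax":0,"ay":0,"az":0},{"hand":0,"dx":0,"dy":0,"dz":0,"ax":0,"ay":0,"az":0}]'; python3 -c "
from h import *
to(.533,.114,.060,0)"
```

```text
time_s: 24.45
position: [0.5332, 0.1132, 0.2176]
tcp_rot: [-1.571, -0.001, -0.002]
force: [-0.6, -0.0, -1.1]
opening: 0.0634
time_s: 24.65
position: [0.5327, 0.1138, 0.2156]
tcp_rot: [-1.571, -0.001, -0.001]
force: [0.5, -0.1, -0.5]
opening: 0.063
t 24.6 grasp [0.5329 0.1138 0.0609] psi -0.000 q6 0.01 down-axis [ 0.001 -0.    -1.   ] F [ 0.5 -0.1 -0.5] op 0.0630
ay -0.000 d(mm) [0.1 0.9 0.2]
```

Not in contact yet, so I'll creep down and watch for force.

```bash
for i in 1 2 3; do python3 -m creep '[{"hand":0,"dx":0,"dy":1,"dz":0,"ax":0,"ay":0,"az":0},{"hand":0,"dx":0,"dy":0,"dz":0,"ax":0,"ay":0,"az":0}]' | grep -E 'pos|force'; done
```

```text
position: [0.5325, 0.114, 0.214]
force: [-1.0, 0.1, -0.3]
position: [0.5326, 0.114, 0.2134]
force: [-0.9, -0.2, 5.6]
position: [0.5326, 0.114, 0.2133]
force: [-3.3, 0.8, 12.7]
```

```bash
python3 -m creep '[{"hand":0,"dx":0,"dy":-1.2,"dz":0,"ax":0,"ay":0,"az":0},{"hand":92,"dx":0,"dy":0,"dz":0,"ax":0,"ay":0,"az":0},{"hand":92,"dx":0,"dy":0,"dz":0,"ax":0,"ay":0,"az":0},{"hand":92,"dx":0,"dy":0,"dz":0,"ax":0,"ay":0,"az":0}]' && python3 -m creep '[{"hand":92,"dx":0,"dy":-25,"dz":0,"ax":0,"ay":0,"az":0},{"hand":92,"dx":0,"dy":-45,"dz":0,"ax":0,"ay":0,"az":0},{"hand":92,"dx":0,"dy":-45,"dz":0,"ax":0,"ay":0,"az":0},{"hand":92,"dx":0,"dy":-45,"dz":0,"ax":0,"ay":0,"az":0},{"hand":92,"dx":-40,"dy":-20,"dz":0,"ax":0,"ay":0,"az":0}]' && python3 -m creep '[{"hand":92,"dx":-40,"dy":-20,"dz":-45,"ax":0,"ay":0,"az":0},{"hand":92,"dx":-40,"dy":0,"dz":-45,"ax":0,"ay":0,"az":0},{"hand":35,"dx":-20,"dy":0,"dz":-45,"ax":0,"ay":0,"az":0},{"hand":35,"dx":0,"dy":0,"dz":-40,"ax":0,"ay":0,"az":0},{"hand":35,"dx":0,"dy":0,"dz":0,"ax":0,"ay":0,"az":0}]' && python3 -c "
from h import *
d=grab('top','t11.png')
im=d['frame'][:,:,::-1];a=im[130:290,120:470]
cv2.imwrite('pics/t11c.png',cv2.resize(a,None,fx=2.2,fy=2.2,interpolation=2))
to(.6242,.184,.3155,0)"
```

```text
time_s: 25.65
position: [0.5325, 0.1139, 0.2128]
tcp_rot: [-1.571, 0.0, 0.0]
force: [-0.3, 0.3, -0.5]
opening: 0.0787
time_s: 26.15
position: [0.4961, 0.1135, 0.3977]
tcp_rot: [-1.571, -0.008, -0.009]
force: [-0.6, 1.1, 0.3]
opening: 0.0783
time_s: 26.65
position: [0.4074, -0.0476, 0.4092]
tcp_rot: [-1.573, 0.003, -0.005]
force: [0.1, 1.2, -0.9]
opening: 0.0358
t 26.7 grasp [ 0.4077 -0.046   0.2543] psi -0.005 q6 -0.38 down-axis [ 0.001 -0.    -1.   ] F [-0.8  0.5  0.9] op 0.0300
ay -0.005 d(mm) [216.6 -61.2 229.9]
```

View pics/t11c.png

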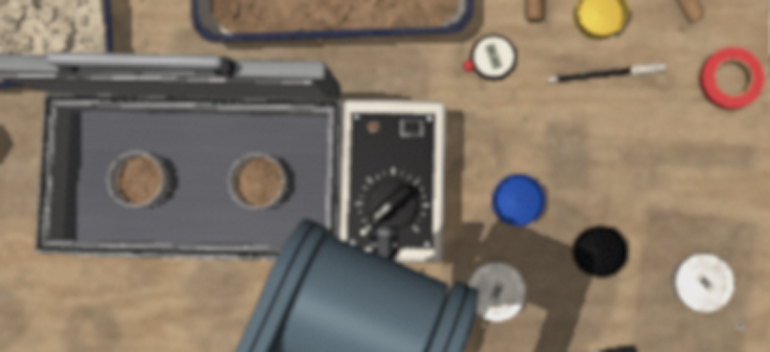

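Both tins stand upright in the chamber at (140,180) and (260,180), the thermostat points at off, and both lidded tins are in place. Now I'll go back to the handle.

```bash
python3 -m creep '[{"hand":35,"dx":0,"dy":-45,"dz":0,"ax":0,"ay":0,"az":0},{"hand":35,"dx":0,"dy":-45,"dz":0,"ax":0,"ay":0,"az":0},{"hand":35,"dx":0,"dy":-40,"dz":20,"ax":0,"ay":0,"az":0},{"hand":35,"dx":35,"dy":0,"dz":35,"ax":0,"ay":0,"az":0},{"hand":35,"dx":35,"dy":0,"dz":35,"ax":0,"ay":0,"az":0}]' >/dev/null && python3 -m creep '[{"hand":35,"dx":35,"dy":0,"dz":35,"ax":0,"ay":0,"az":0},{"hand":35,"dx":35,"dy":0,"dz":35,"ax":0,"ay":0,"az":0},{"hand":35,"dx":35,"dy":0,"dz":35,"ax":0,"ay":0,"az":0},{"hand":35,"dx":35,"dy":0,"dz":30,"ax":0,"ay":0,"az":0},{"hand":35,"dx":8,"dy":0,"dz":0,"ax":0,"ay":0,"az":0}]' && python3 -m creep '[{"hand":35,"dx":0,"dy":0,"dz":0,"ax":0,"ay":0,"az":0},{"hand":35,"dx":0,"dy":0,"dz":0,"ax":0,"ay":0,"az":0}]' && python3 -c "
from h import *
to(.6272,.182,.3193,-0.012)
d=grab('wrist');h=.3155
cv2.imwrite('pics/w12.png',cv2.resize(d['frame'][:,:,::-1],None,fx=.75,fy=.75))
print(.75*proj(d,(.6272,.259,h)),.75*proj(d,(.6272,.109,h)))"
```

```text
time_s: 27.7
position: [0.6282, 0.1865, 0.5352]
tcp_rot: [-1.569, -0.001, 0.007]
force: [0.1, -0.0, -0.6]
opening: 0.0304
time_s: 27.9
position: [0.6253, 0.1815, 0.5385]
tcp_rot: [-1.571, 0.001, 0.002]
force: [0.1, -0.2, 0.1]
opening: 0.0297
t 27.9 grasp [0.625  0.1814 0.3838] psi 0.001 q6 0.11 down-axis [-0.001 -0.    -1.   ] F [ 0.1 -0.2  0.1] op 0.0297
ay 0.013 d(mm) [ 2.3 64.5  0.6]
[243.16722574  83.4731244 ] [242.46891668 228.47266798]
```

View pics/w12.png

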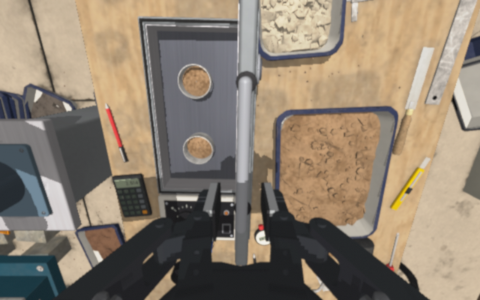

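The bar runs from (247,80) down to about (243,190), centred between the fingers. I'll descend and grip.

```bash
python3 -m creep '[{"hand":35,"dx":3,"dy":30,"dz":0,"ax":0,"ay":0.012,"az":0},{"hand":35,"dx":0,"dy":20,"dz":0,"ax":0,"ay":0,"az":0},{"hand":35,"dx":0,"dy":13,"dz":0,"ax":0,"ay":0,"az":0},{"hand":35,"dx":0,"dy":0,"dz":0,"ax":0,"ay":0,"az":0}]' && python3 -m creep '[{"hand":0,"dx":0,"dy":0,"dz":0,"ax":0,"ay":0,"az":0},{"hand":0,"dx":0,"dy":0,"dz":0,"ax":0,"ay":0,"az":0},{"hand":0,"dx":0,"dy":0,"dz":0,"ax":0,"ay":0,"az":0},{"hand":0,"dx":0,"dy":0,"dz":0,"ax":0,"ay":0,"az":0}]' 30 && python3 -m creep '[{"hand":0,"dx":-22.2,"dy":1.8,"dz":0,"ax":0,"ay":0,"az":0},{"hand":0,"dx":-22,"dy":4,"dz":0,"ax":0,"ay":0,"az":0},{"hand":0,"dx":-21.4,"dy":6.2,"dz":0,"ax":0,"ay":0,"az":0},{"hand":0,"dx":0,"dy":0,"dz":0,"ax":0,"ay":0,"az":0}]' && python3 -c "
from h import *
to(.408+.1506,.182,.1014+.2021)"
```

```text
time_s: 28.35
position: [0.6278, 0.1803, 0.4747]
tcp_rot: [-1.571, 0.012, -0.008]
force: [-0.2, 0.1, -0.7]
opening: 0.0299
time_s: 28.75
position: [0.6286, 0.1808, 0.4775]
tcp_rot: [-1.571, 0.008, -0.011]
force: [-3.7, -3.6, 5.6]
opening: 0.0103
time_s: 29.15
position: [0.5614, 0.1821, 0.4656]
tcp_rot: [-1.57, 0.008, -0.01]
force: [-5.8, -0.5, 6.8]
opening: 0.0107
t 29.1 grasp [0.5616 0.1822 0.3109] psi -0.011 q6 0.14 down-axis [ 0.002  0.    -1.   ] F [-5.8 -0.5  6.8] op 0.0107
ay 0.000 d(mm) [-3.   7.4 -0.2]
```

```bash
python3 -m creep '[{"hand":0,"dx":-22,"dy":9.5,"dz":0,"ax":0,"ay":0,"az":0},{"hand":0,"dx":-20,"dy":11.3,"dz":0,"ax":0,"ay":0,"az":0},{"hand":0,"dx":-18.9,"dy":13.2,"dz":0,"ax":0,"ay":0,"az":0},{"hand":0,"dx":-17.3,"dy":14.1,"dz":0,"ax":0,"ay":0,"az":0},{"hand":0,"dx":-15.9,"dy":15.7,"dz":0,"ax":0,"ay":0,"az":0}]' && python3 -m creep '[{"hand":0,"dx":-14.1,"dy":17.2,"dz":0,"ax":0,"ay":0,"az":0},{"hand":0,"dx":-12.5,"dy":18.5,"dz":0,"ax":0,"ay":0,"az":0},{"hand":0,"dx":-10.5,"dy":19.7,"dz":0,"ax":0,"ay":0,"az":0},{"hand":0,"dx":-8.4,"dy":20.6,"dz":0,"ax":0,"ay":0,"az":0},{"hand":0,"dx":0,"dy":0,"dz":0,"ax":0,"ay":0,"az":0}]' && python3 -c "
from h import *
to(.408+.0127,.182,.1014+.0655)"
```

```text
time_s: 29.65
position: [0.4671, 0.1838, 0.4026]
tcp_rot: [-1.569, 0.009, -0.008]
force: [-11.1, 2.3, 14.3]
opening: 0.011
time_s: 30.15
position: [0.4205, 0.1847, 0.3212]
tcp_rot: [-1.568, 0.017, -0.002]
force: [-9.5, 6.4, -2.2]
opening: 0.0107
t 30.1 grasp [0.4191 0.185  0.1665] psi -0.012 q6 0.18 down-axis [-0.01   0.002 -1.   ] F [-9.5  6.4 -2.2] op 0.0107
ay 0.000 d(mm) [ 1.7 -0.4 -3. ]
```

```bash
python3 -m creep '[{"hand":0,"dx":-5,"dy":21.4,"dz":0,"ax":0,"ay":0,"az":0},{"hand":0,"dx":-3.5,"dy":21.9,"dz":0,"ax":0,"ay":0,"az":0},{"hand":0,"dx":-2,"dy":18,"dz":0,"ax":0,"ay":0,"az":0},{"hand":0,"dx":0,"dy":0,"dz":0,"ax":0,"ay":0,"az":0}]' && for i in 1 2 3; do python3 -m creep '[{"hand":0,"dx":0,"dy":2,"dz":0,"ax":0,"ay":0,"az":0},{"hand":0,"dx":0,"dy":0,"dz":0,"ax":0,"ay":0,"az":0}]' | grep -E 'pos|force'; done
```

```text
time_s: 30.55
position: [0.4092, 0.1848, 0.2591]
tcp_rot: [-1.569, 0.021, 0.001]
force: [-12.4, 8.4, -2.8]
opening: 0.0104
position: [0.4092, 0.1848, 0.2582]
force: [-14.0, 8.4, -3.1]
position: [0.4091, 0.1848, 0.2565]
force: [-15.4, 9.1, -0.8]
position: [0.4091, 0.1849, 0.2551]
force: [-16.4, 7.5, 5.8]
```

```bash
for i in 1 2 3; do python3 -m creep '[{"hand":0,"dx":-1,"dy":2,"dz":0,"ax":0,"ay":0,"az":0},{"hand":0,"dx":0,"dy":0,"dz":0,"ax":0,"ay":0,"az":0}]' | grep -E 'pos|force'; done
```

```text
position: [0.4086, 0.1849, 0.2549]
force: [-20.3, 6.1, 22.0]
position: [0.4082, 0.1849, 0.2547]
force: [-23.1, 3.4, 38.5]
position: [0.4078, 0.1849, 0.2537]
force: [-23.5, 3.2, 46.6]
```

```bash
python3 -m creep '[{"hand":35,"dx":0,"dy":0,"dz":0,"ax":0,"ay":0,"az":0},{"hand":35,"dx":0,"dy":0,"dz":0,"ax":0,"ay":0,"az":0},{"hand":35,"dx":0,"dy":-30,"dz":0,"ax":0,"ay":0,"az":0},{"hand":35,"dx":0,"dy":-45,"dz":0,"ax":0,"ay":0,"az":0},{"hand":40,"dx":0,"dy":-45,"dz":0,"ax":0,"ay":0,"az":0}]' && python3 -m creep '[{"hand":40,"dx":20,"dy":0,"dz":-45,"ax":0,"ay":0,"az":0},{"hand":40,"dx":20,"dy":0,"dz":-45,"ax":0,"ay":0,"az":0},{"hand":40,"dx":20,"dy":0,"dz":-45,"ax":0,"ay":0,"az":0},{"hand":40,"dx":20,"dy":0,"dz":-45,"ax":0,"ay":0,"az":0},{"hand":40,"dx":17,"dy":0,"dz":-45,"ax":0,"ay":0,"az":0}]' >/dev/null && python3 -m creep '[{"hand":40,"dx":0,"dy":0,"dz":0,"ax":0,"ay":-0.14,"az":0},{"hand":40,"dx":0,"dy":0,"dz":0,"ax":0,"ay":-0.14,"az":0},{"hand":40,"dx":0,"dy":0,"dz":0,"ax":0,"ay":-0.14,"az":0},{"hand":40,"dx":0,"dy":0,"dz":0,"ax":0,"ay":-0.14,"az":0},{"hand":40,"dx":0,"dy":0,"dz":0,"ax":0,"ay":-0.14,"az":0}]' && python3 -m creep '[{"hand":40,"dx":0,"dy":0,"dz":0,"ax":0,"ay":-0.09,"az":0},{"hand":40,"dx":0,"dy":0,"dz":0,"ax":0,"ay":0,"az":0}]' && python3 -c "
from h import *
to(.5054,-.0506,.1313,.78)
d=grab('side');cv2.imwrite('pics/s13.png',cv2.resize(d['frame'][180:370,150:410,::-1],None,fx=3,fy=3))"
```

```text
time_s: 32.25
position: [0.4105, 0.1837, 0.3715]
tcp_rot: [-1.571, 0.011, -0.008]
force: [1.5, -0.1, 0.0]
opening: 0.0344
time_s: 33.25
position: [0.5051, -0.043, 0.3703]
tcp_rot: [-1.502, -0.542, 0.542]
force: [-0.5, 0.0, -0.1]
opening: 0.0344
time_s: 33.45
position: [0.505, -0.0428, 0.3704]
tcp_rot: [-1.484, -0.608, 0.609]
force: [0.2, -0.9, -0.4]
opening: 0.0347
t 33.5 grasp [ 0.505  -0.0428  0.2157] psi 0.778 q6 -1.08 down-axis [-0.  0. -1.] F [ 0.2 -0.9 -0.4] op 0.0347
ay -0.002 d(mm) [-5.2 84.4 -5.8]
```

View pics/s13.png

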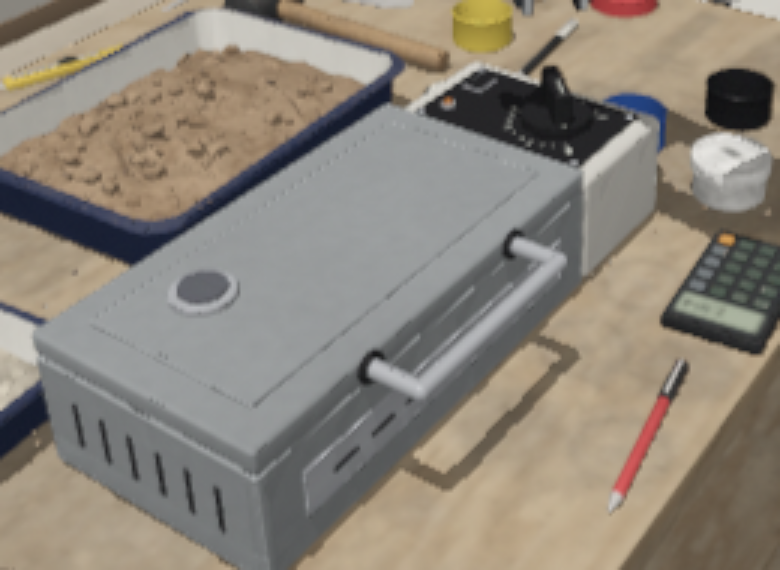

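The lid looks flat on the rim, with an even seam from (45,360) to (255,470). That was my 16th and last picture, so the rest is checked by numbers. Next I'll grip the knob.

```bash
python3 -m creep '[{"hand":45,"dx":-5,"dy":35,"dz":-5.5,"ax":0,"ay":0,"az":0},{"hand":45,"dx":0,"dy":25,"dz":0,"ax":0,"ay":0,"az":0},{"hand":45,"dx":0,"dy":16,"dz":0,"ax":0,"ay":0,"az":0},{"hand":45,"dx":0,"dy":7,"dz":0,"ax":0,"ay":0,"az":0},{"hand":45,"dx":0,"dy":0,"dz":0,"ax":0,"ay":0,"az":0}]' 40 && python3 -m creep '[{"hand":0,"dx":0,"dy":0,"dz":0,"ax":0,"ay":0,"az":0},{"hand":0,"dx":0,"dy":0,"dz":0,"ax":0,"ay":0,"az":0},{"hand":0,"dx":0,"dy":0,"dz":0,"ax":0,"ay":0,"az":0},{"hand":0,"dx":0,"dy":0,"dz":0,"ax":0,"ay":0,"az":0}]' 40 && python3 -m creep '[{"hand":0,"dx":0,"dy":0,"dz":0,"ax":0,"ay":0.13,"az":0},{"hand":0,"dx":0,"dy":0,"dz":0,"ax":0,"ay":0.13,"az":0},{"hand":0,"dx":0,"dy":0,"dz":0,"ax":0,"ay":0.13,"az":0},{"hand":0,"dx":0,"dy":0,"dz":0,"ax":0,"ay":0.13,"az":0}]' && python3 -c "
from h import *
to(.5054,-.0506,.1313,.78);print(telemetry.state()['ft_torque'])"
```

```text
time_s: 34.0
position: [0.5047, -0.0499, 0.2869]
tcp_rot: [-1.483, -0.606, 0.608]
force: [-0.3, -0.1, -0.3]
opening: 0.0386
time_s: 34.4
position: [0.5053, -0.0499, 0.2889]
tcp_rot: [-1.485, -0.61, 0.606]
force: [1.4, 1.6, 5.1]
opening: 0.014
time_s: 34.8
position: [0.5047, -0.0502, 0.2889]
tcp_rot: [-1.563, -0.199, 0.199]
force: [-2.3, -2.6, 7.0]
opening: 0.0138
t 34.8 grasp [ 0.5047 -0.0505  0.1342] psi 0.254 q6 -0.57 down-axis [ 0.001 -0.002 -1.   ] F [-2.3 -2.6  7. ] op 0.0138
ay -0.526 d(mm) [ 0.4  2.9 -0.6]
[-0.26773438  0.57919003  0.04997857]
```

```bash
python3 -m creep '[{"hand":0,"dx":0,"dy":0,"dz":0,"ax":0,"ay":0.13,"az":0},{"hand":0,"dx":0,"dy":0,"dz":0,"ax":0,"ay":0.13,"az":0},{"hand":0,"dx":0,"dy":0,"dz":0,"ax":0,"ay":0.13,"az":0},{"hand":0,"dx":0,"dy":0,"dz":0,"ax":0,"ay":0.13,"az":0},{"hand":0,"dx":0,"dy":0,"dz":0,"ax":0,"ay":0.13,"az":0}]' >/dev/null; python3 -m creep '[{"hand":0,"dx":0,"dy":0,"dz":0,"ax":0,"ay":0.13,"az":0},{"hand":0,"dx":0,"dy":0,"dz":0,"ax":0,"ay":0.13,"az":0},{"hand":0,"dx":0,"dy":0,"dz":0,"ax":0,"ay":0.13,"az":0},{"hand":0,"dx":0,"dy":0,"dz":0,"ax":0,"ay":0.13,"az":0},{"hand":0,"dx":0,"dy":0,"dz":0,"ax":0,"ay":0.13,"az":0}]' ; python3 -m creep '[{"hand":0,"dx":0,"dy":0,"dz":0,"ax":0,"ay":0.13,"az":0},{"hand":0,"dx":0,"dy":0,"dz":0,"ax":0,"ay":0.13,"az":0},{"hand":0,"dx":0,"dy":0,"dz":0,"ax":0,"ay":0.13,"az":0},{"hand":0,"dx":0,"dy":0,"dz":0,"ax":0,"ay":0.13,"az":0},{"hand":0,"dx":0,"dy":0,"dz":0,"ax":0,"ay":0.13,"az":0}]' >/dev/null; python3 -m creep '[{"hand":0,"dx":0,"dy":0,"dz":0,"ax":0,"ay":0.13,"az":0},{"hand":0,"dx":0,"dy":0,"dz":0,"ax":0,"ay":0.13,"az":0},{"hand":0,"dx":0,"dy":0,"dz":0,"ax":0,"ay":0.13,"az":0},{"hand":0,"dx":0,"dy":0,"dz":0,"ax":0,"ay":0.13,"az":0},{"hand":0,"dx":0,"dy":0,"dz":0,"ax":0,"ay":0,"az":0}]'; python3 -c "
from h import *
to(.5054,-.0506,.1313);print(telemetry.state()['ft_torque'])"
```

```text
time_s: 35.8
position: [0.503, -0.0495, 0.2888]
tcp_rot: [-1.415, 0.818, -0.812]
force: [-9.5, 2.8, 14.8]
opening: 0.0143
time_s: 36.8
position: [0.5031, -0.0477, 0.2888]
tcp_rot: [-0.834, 1.672, -1.661]
force: [-8.5, 11.5, 16.1]
opening: 0.0145
t 36.8 grasp [ 0.5025 -0.047   0.1341] psi -2.215 q6 1.90 down-axis [-0.004  0.004 -1.   ] F [-8.5 11.5 16.1] op 0.0145
ay 0.000 d(mm) [1.1 2.8 4.5]
[ 1.83165658  1.38454685 -0.02812924]
```

```bash
python3 -m creep '[{"hand":45,"dx":0,"dy":0,"dz":0,"ax":0,"ay":0,"az":0},{"hand":45,"dx":0,"dy":0,"dz":0,"ax":0,"ay":0,"az":0},{"hand":45,"dx":0,"dy":-30,"dz":0,"ax":0,"ay":0,"az":0},{"hand":45,"dx":0,"dy":-20,"dz":0,"ax":0,"ay":0,"az":0},{"hand":45,"dx":0,"dy":0,"dz":0,"ax":0,"ay":-0.142,"az":0}]' >/dev/null; for i in 1 2 3 4; do python3 -m creep '[{"hand":45,"dx":0,"dy":0,"dz":0,"ax":0,"ay":-0.149,"az":0},{"hand":45,"dx":0,"dy":0,"dz":0,"ax":0,"ay":-0.149,"az":0},{"hand":45,"dx":0,"dy":0,"dz":0,"ax":0,"ay":-0.149,"az":0},{"hand":45,"dx":0,"dy":0,"dz":0,"ax":0,"ay":-0.149,"az":0},{"hand":45,"dx":0,"dy":0,"dz":0,"ax":0,"ay":-0.149,"az":0}]' >/dev/null; done; python3 -m creep '[{"hand":45,"dx":0,"dy":0,"dz":0,"ax":0,"ay":0,"az":0}]' >/dev/null; python3 -c "
from h import *
to(.5046,-.0495,.1345,-2.215+np.pi)"
```

```text
t 39.4 grasp [ 0.5048 -0.0503  0.1829] psi 0.911 q6 -1.23 down-axis [-0. -0. -1.] F [-0.5  1.2  0.7] op 0.0383
ay -0.015 d(mm) [ 0.5 48.4  0.6]
```

```bash
python3 -m creep '[{"hand":45,"dx":0,"dy":25,"dz":0,"ax":0,"ay":-0.015,"az":0},{"hand":45,"dx":0,"dy":16,"dz":0,"ax":0,"ay":0,"az":0},{"hand":45,"dx":0,"dy":8,"dz":0,"ax":0,"ay":0,"az":0},{"hand":45,"dx":0,"dy":0,"dz":0,"ax":0,"ay":0,"az":0},{"hand":0,"dx":0,"dy":0,"dz":0,"ax":0,"ay":0,"az":0}]' 40; python3 -m creep '[{"hand":0,"dx":0,"dy":0,"dz":0,"ax":0,"ay":0,"az":0},{"hand":0,"dx":0,"dy":0,"dz":0,"ax":0,"ay":0,"az":0},{"hand":0,"dx":0,"dy":0,"dz":0,"ax":0,"ay":0,"az":0}]'; python3 -m creep '[{"hand":0,"dx":0,"dy":0,"dz":0,"ax":0,"ay":0.13,"az":0},{"hand":0,"dx":0,"dy":0,"dz":0,"ax":0,"ay":0.13,"az":0},{"hand":0,"dx":0,"dy":0,"dz":0,"ax":0,"ay":0.13,"az":0},{"hand":0,"dx":0,"dy":0,"dz":0,"ax":0,"ay":0.13,"az":0},{"hand":0,"dx":0,"dy":0,"dz":0,"ax":0,"ay":0.13,"az":0}]' >/dev/null;  python3 -m creep '[{"hand":0,"dx":0,"dy":0,"dz":0,"ax":0,"ay":0.13,"az":0},{"hand":0,"dx":0,"dy":0,"dz":0,"ax":0,"ay":0.13,"az":0},{"hand":0,"dx":0,"dy":0,"dz":0,"ax":0,"ay":0.13,"az":0},{"hand":0,"dx":0,"dy":0,"dz":0,"ax":0,"ay":0.13,"az":0},{"hand":0,"dx":0,"dy":0,"dz":0,"ax":0,"ay":0.13,"az":0}]' >/dev/null; python3 -m creep '[{"hand":0,"dx":0,"dy":0,"dz":0,"ax":0,"ay":0.13,"az":0},{"hand":0,"dx":0,"dy":0,"dz":0,"ax":0,"ay":0.13,"az":0},{"hand":0,"dx":0,"dy":0,"dz":0,"ax":0,"ay":0,"az":0}]' ; python3 -c "
from h import *
to(.5046,-.0495,.1345,.78-4.71+np.pi);print(telemetry.state()['ft_torque'])"
```

```text
time_s: 39.9
position: [0.505, -0.05, 0.2892]
tcp_rot: [-1.448, -0.721, 0.72]
force: [0.2, -0.2, 0.4]
opening: 0.025
time_s: 40.2
position: [0.5053, -0.0497, 0.2898]
tcp_rot: [-1.449, -0.724, 0.72]
force: [1.8, 3.7, 3.6]
opening: 0.0139
time_s: 41.5
position: [0.5035, -0.0498, 0.2897]
tcp_rot: [-1.514, 0.502, -0.498]
force: [-7.5, -0.0, 11.3]
opening: 0.014
t 41.5 grasp [ 0.503  -0.0499  0.135 ] psi -0.638 q6 0.32 down-axis [-0.003 -0.    -1.   ] F [-7.5 -0.  11.3] op 0.0140
ay 0.150 d(mm) [0.9 0.5 1.4]
[ 0.23971861  1.33289971 -0.05551239]
```

```bash
for i in 1 2 3 4 5; do python3 -m creep '[{"hand":0,"dx":0,"dy":0,"dz":0,"ax":0,"ay":0.05,"az":0},{"hand":0,"dx":0,"dy":0,"dz":0,"ax":0,"ay":0,"az":0}]' >/dev/null; python3 -c "
from h import *
s=telemetry.state();m=R.from_rotvec(s['tcp_rot']).as_matrix();print(np.arctan2(m[1,0],m[0,0]).round(3),s['ft_torque'].round(2),s['tau'][5].round(2))"; done
```

```text
-0.686 [ 0.3   1.33 -0.05] 0.37
-0.736 [ 0.37  1.37 -0.04] 0.37
-0.786 [ 0.38  1.38 -0.02] 0.37
-0.834 [0.45 1.26 1.03] 1.45
-0.883 [0.57 1.06 1.39] 1.81
```

The clockwise stop is reached: torque jumps at psi ≈ -0.79, exactly where expected. I'll release, retreat, and check numerically.

```bash
python3 -m creep '[{"hand":45,"dx":0,"dy":0,"dz":0,"ax":0,"ay":0,"az":0},{"hand":45,"dx":0,"dy":0,"dz":0,"ax":0,"ay":0,"az":0},{"hand":45,"dx":0,"dy":-30,"dz":0,"ax":0,"ay":0,"az":0},{"hand":45,"dx":0,"dy":-45,"dz":0,"ax":0,"ay":0,"az":0},{"hand":45,"dx":0,"dy":-45,"dz":0,"ax":0,"ay":0,"az":0}]'; python3 -m creep '[{"hand":45,"dx":-30,"dy":-30,"dz":-35,"ax":0,"ay":0,"az":0},{"hand":45,"dx":-30,"dy":0,"dz":-35,"ax":0,"ay":0,"az":0},{"hand":45,"dx":-30,"dy":0,"dz":-35,"ax":0,"ay":0,"az":0},{"hand":45,"dx":0,"dy":0,"dz":0,"ax":0,"ay":0,"az":0},{"hand":45,"dx":0,"dy":0,"dz":0,"ax":0,"ay":0,"az":0}]'; python3 - <<'E'
from h import *
import pickle
f0=pickle.load(open('f0.pkl','rb'))
for n,(y,y2,x,x2),s in (('side',(215,345,168,300),'lid L'),('side',(262,318,270,342),'handle'),('top',(165,268,132,272),'lid top'),('top',(225,300,330,460),'lidded')):
    a=f0[n]['frame'];b=grab(n,n+'_end.png')['frame']
    ga,gb=[cv2.cvtColor(i,cv2.COLOR_RGB2GRAY)[y:y2,x:x2].astype(np.float32) for i in(a,b)]
    print(n,s,cv2.phaseCorrelate(ga,gb),'mean diff',np.abs(ga-gb).mean())
# knob white line direction, top view
d=grab('top');T=[]
for nm,i in(('start',f0['top']),('end',d)):
    p=proj(i,(.5054,-.0506,.137));u,v=np.round(p).astype(int);g=cv2.cvtColor(i['frame'],cv2.COLOR_RGB2GRAY)[v-9:v+10,u-9:u+10]
    ys,xs=np.nonzero((g>110)&(np.hypot(*np.mgrid[-9:10,-9:10])<8));q=[ray(i,u-9+a,v-9+b,.137)[:2] for a,b in zip(xs,ys)]
    m=np.mean(q,0)-[.5054,-.0506] if q else None;print(nm,len(q),m,None if m is None else np.arctan2(m[1],m[0]))
print(telemetry.state()['force'])
E
```

```text
time_s: 43.0
position: [0.5045, -0.0501, 0.4095]
tcp_rot: [-1.458, 0.693, -0.69]
force: [1.5, -1.0, -0.9]
opening: 0.0388
time_s: 43.5
position: [0.3699, -0.0469, 0.4366]
tcp_rot: [-1.458, 0.69, -0.694]
force: [1.0, 0.5, 0.6]
opening: 0.0387
side lid L ((0.48676973460725037, 0.5013479329185913), 1.0039925535487213) mean diff 9.540326
side handle ((-0.004433556731264332, 0.012350119034699958), 1.0033692349438315) mean diff 9.373015
top lid top ((0.019879937552701676, -0.04906847943156123), 0.7672918510044553) mean diff 3.4113731
top lidded ((0.4907385281688761, 0.5439106805238865), 0.8071062893337674) mean diff 16.479897
start 10 [ 0.0110142  -0.00184929] -0.16634891460535134
end 13 [-0.01074218 -0.00750848] -2.5315566657216606
[-0.05557419 -0.37702616  0.01103357]
```

```bash
python3 -c "
from workcell import ticket;print(ticket.hand_in())"
```

```text
the job is handed in; nothing more can be done
None
```

I ran the whole sequence and handed the job in at about 44 s on the robot's clock. No verdict was given. Only two open tins were present. I did these steps, in order:
- turned the thermostat to its off stop;
- opened the lid to about 1.5 rad;
- stood both tins on the plate and let go;
- pressed the lid shut;
- turned the thermostat to its clockwise stop, regripping the knob once.

**Last checks that passed:**
- **Tins:** The last top view before closing showed both upright in the chamber, with the lidded tins in place. They can't be seen with the lid shut.
- **Lid:** It met a hard stop when pressed, and the handle and lid image then shifted less than 0.1 px from the shut picture at the start. That press reached 46 N upward on the gripped bar before I let go. I took it as finger force, not as the gripper body pressing with over 40 N.
- **Thermostat:** The torque jumped to about 1.0–1.4 N m at both stops, about 4.7 rad apart as expected.

**Checks that disagreed or were weak:**
- **Knob direction:** A rough reading of the knob's white line in the top view gave -2.53 rad against the expected -2.35 rad. The same method was about 0.2 rad off at the start, so I trusted the torque.
- **Two image comparisons:** The "lid L" and "lidded" crops each showed a shift of about 0.5 px, both ways. I put this down to the method, not to real movement, but did not confirm it.

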